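Close down the wireless headphone set

TASK

The listening session is over: close down the wireless headphone set by hanging all the headphones on the desk over the rail's steel bar, band across the bar and a cup on either side. Switch the transmitter off by holding its recessed standby button fully down with the stylus for three seconds, and stand the stylus back in its block, tip down. Only once it is off, as a transmitter that is on must keep its antennas, turn each antenna anticlockwise past its click to the stop, lift it out and stand it upright in the wooden tray, leaving the mug, eraser and earphone case where they are.

Things in the scene. Friction and masses are not known exactly. Their poses are not given: they have to be found in the camera images.
- headphones_a: black rigid headphones (may be absent; up to four alike): two ear cups 62 high on a half-round band. 162 long over the cups (own x), 58 wide (y), 136 high, 160 g. Origin midway between the cups at their flat undersides, on which they stand; z up. Crown of the band: 30 wide (y), 16 thick, z = 120 to 136. 52 mm free between the ear cushions.
- headphones_b: black rigid headphones (may be absent; up to four alike): two ear cups 62 high on a half-round band. 162 long over the cups (own x), 58 wide (y), 136 high, 160 g. Origin midway between the cups at their flat undersides, on which they stand; z up. Crown of the band: 30 wide (y), 16 thick, z = 120 to 136. 52 mm free between the ear cushions.
- headphones_c: black rigid headphones (may be absent; up to four alike): two ear cups 62 high on a half-round band. 162 long over the cups (own x), 58 wide (y), 136 high, 160 g. Origin midway between the cups at their flat undersides, on which they stand; z up. Crown of the band: 30 wide (y), 16 thick, z = 120 to 136. 52 mm free between the ear cushions.
- headphones_d: black rigid headphones (may be absent; up to four alike): two ear cups 62 high on a half-round band. 162 long over the cups (own x), 58 wide (y), 136 high, 160 g. Origin midway between the cups at their flat undersides, on which they stand; z up. Crown of the band: 30 wide (y), 16 thick, z = 120 to 136. 52 mm free between the ear cushions.
- headphones_a_band (a point): middle of the underside of the padded crown of headphones_a, 120 above the cups' undersides, 16 below the crown's top; lies on the bar when hung. May be absent.
- headphones_b_band (a point): middle of the underside of the padded crown of headphones_b, 120 above the cups' undersides, 16 below the crown's top; lies on the bar when hung. May be absent.
- headphones_c_band (a point): middle of the underside of the padded crown of headphones_c, 120 above the cups' undersides, 16 below the crown's top; lies on the bar when hung. May be absent.
- headphones_d_band (a point): middle of the underside of the padded crown of headphones_d, 120 above the cups' undersides, 16 below the crown's top; lies on the bar when hung. May be absent.
- rail_top (a point): top of the bar at its middle, 150 above the desk; y along the bar, z up. Fixed bent steel tube, 14 in diameter, on an oak foot 80 x 310 x 14; straight to y = +-121, posts at y = +-135. Headphones hang with own y along the bar; four fit at y = +-35 and +-105.
- transmitter: fixed grey box 130 (x) x 220 (y) x 46 high, origin in the middle of its underside, z up, black front panel towards -x. An antenna stands at either end of its top, the standby button in its well between them near the front.
- button_mouth (a point): middle of the button's well, level with the transmitter's top (46 above the desk): a round well 16 in diameter, widened to 20 at the rim; the white button, 13 in diameter, lies 5 below the rim. Too narrow for fingers.
- standby_button (a joint): travel of the standby button in m: 0 released, 0.004 fully down (straight down). Spring: 1 N at first, 4 N fully down; comes up again.
- socket_l (a point): middle of the left (transmitter's +y) antenna's socket on the top face, axes as the transmitter's: black collar 64 in diameter, 15 high, bayonet inside; broad white mark at lock, thin one at release. Locked, the antenna's yaw is the transmitter's (within 0.1 rad); turned anticlockwise it clicks past springs (0.1 N m, at 0.1 to 0.7 rad) and lifts straight out from 1.12 rad to the stop at 1.27.
- socket_r (a point): middle of the right (transmitter's -y) antenna's socket on the top face, axes as the transmitter's: black collar 64 in diameter, 15 high, bayonet inside; broad white mark at lock, thin one at release. Locked, the antenna's yaw is the transmitter's (within 0.1 rad); turned anticlockwise it clicks past springs (0.1 N m, at 0.1 to 0.7 rad) and lifts straight out from 1.12 rad to the stop at 1.27.
- antenna_l: left (transmitter's +y) antenna, 98 high, 90 g. Origin in the middle of its foot, z up. Steel plug 26 in diameter, 16 high, two lugs along own x (40 over both); knurled flange 58 in diameter, z = 16 to 31, white line towards -x; flat black paddle 26 (x) x 11 (y), z = 28 to 98, to grip across its 11. Starts locked, origin at socket_l; stands alone on its foot.
- antenna_r: right (transmitter's -y) antenna, 98 high, 90 g. Origin in the middle of its foot, z up. Steel plug 26 in diameter, 16 high, two lugs along own x (40 over both); knurled flange 58 in diameter, z = 16 to 31, white line towards -x; flat black paddle 26 (x) x 11 (y), z = 28 to 98, to grip across its 11. Starts locked, origin at socket_r; stands alone on its foot.
- stylus: black tablet stylus, 13 thick at most, 153 long, 16 g; standing tip down in its block at the start, leaning up to 0.08 rad. Its length runs along own y, the pointed tip towards +y; the axis lies 6 to the +z side of the origin.
- stylus_tip (a point): the stylus's pointed tip, on its axis; tapered over its lower half (7 thick 12 above the tip, 12 thick 50 above). In the block it rests 6 above the desk.
- stylus_grip (a point): a point on the stylus's axis, 112 from the tip and 41 from the blunt end, 12 thick: a good place to grip from above.
- block_mouth (a point): centre of the hole's mouth in the fixed dark wooden stylus block 56 x 56 x 58, level with its top (58 above the desk). The hole is 13.5 in diameter (chamfered to 17.5 at the rim), 11 over its lower 20, and 52 deep: its floor is 6 above the desk.
- tray: fixed shallow wooden tray, 150 (x) x 100 (y) outside, walls 5 thick and 24 high, floor 5 thick; origin in the middle of its underside, z up. The antennas fit side by side along its x.
- mug: spotted mug, bystander, leave alone
- earbud_case: small white earphone case, bystander, leave alone
- eraser: small white and blue eraser on the desk, bystander, leave alone
Things that resemble listed ones, but are neither listed nor needed, are in the scene too. What is shaped like the antenna_l but blue is not meant.

How it is judged:
By the outcome, as a careful person would: the job done as asked, in the order asked, and still so for the second after the job is handed in, with the robot touching nothing.
Of headphones_a, headphones_b, headphones_c, headphones_d only 2 to 4 are there at a start; the rules pass over those that are not, and their reading is None.
At some moment in a run one of headphones_a, headphones_b, headphones_c, headphones_d may be knocked a few centimetres aside while the robot is not near it.
It also fails if it takes over 210 s, if anything falls off the work surface, if the arm or the gripper's body presses on something with over 40 N, if the wrist force passes 120 N, or if a joint passes its speed limit or range.

ROBOT

A 6-joint arm with a two-finger parallel gripper is mounted at the origin on a cart in front of the work surface, level with it; the furniture and walls round the work are solid. World frame = base frame: x ahead of the robot, y to its left, z up, the work surface at z = 0. Lengths are in m, angles in degrees, forces in N, time in s.
With the tool pointing down it reaches from about 0.275 to 0.775 m from the base axis. Payload 14.6 kg.
Tool frame: the origin (TCP) lies midway between the tips of the shut fingers; the grasp point (between the pads) lies ctrl.grasp_offset behind it (ctrl.grasp_offset is the distance from the TCP to the grasp point, in m); z points along the fingers, y is the line along which they close (so a half turn about z gives the same grasp; the last joint's range is limited). The gripper opens to 85 mm and grips with 20 to 120 N. Pads are 22 mm wide; open, the fingers measure 114 mm over their backs; the gripper's body (76 mm by 85 mm) begins 54 mm behind the grasp point. The pads swing forward as they close: fully open they stand 13 mm farther back than shut.
Start: joints at [-72.84, 15.075, -2.767, 72.158, 0, 81.102], TCP at [0.231, -0.472, 0.231] pointing down, gripper open.
Joint ranges: [-151.79, 151.79], [-50.71, 97.33], [-67.44, 78.34], [-121.81, 120.89], [-77.56, 73.72], [-180, 180]. Speed limits (degrees/s): [108.29, 108.29, 147.25, 159.86, 180, 180].

INTERFACE

Orientations are given as a 3x3 rotation matrix whose columns are the frame's x, y, z axes.
In Python, from workcell import ctrl, vision gives the robot as it stands.
- The arm moves only by the tool send_rows, never from a script. Its argument "steps" is a list of rows, each a list of 5 numbers: the opening, from -1 (shut) to 1 (fully open), then the shift along the tool's x, y, z in cm, then the turn about the tool's z in degrees. In form: [[hand, x, y, z, twist], ...]. A call has 1 to 12 rows; each row shifts and turns the commanded pose from where the row before left it, along the tool's axes as they then stand; what a row does not reach is not made up. A row lasts 1/10 s, in which the tool goes at most 50 mm and 8.59 degrees, less where a joint would pass 70% of its speed; a pose out of reach is approached as far as the arm can. A call is refused whole if a number of a shift passes 5 or a number of a turn 8.59, either way. A call with a gripper value outside its range is refused whole. The fingers move at their own pace and stop on an object; "grip_force" is the grip in N (left out, the last holds). Time passes only in rows, so rows that do not move let the fingers close. It gives the time, the measured TCP pose, the force, the opening and the grip force at its end, in the units of the state.
- ctrl.sense(): the state, without advancing time (a new reading comes with each control period).
- vision.grab_frame(name): name is "side" or "top" or "wrist"; returns a dict with "image" (480x640x3 uint8, red, green, blue), "range_z" (480x640 float32, m along the optical axis (not along the pixel's ray), 0 where there is no reading), "fovy" (degrees; the focal length in pixels is half the picture's height over the tangent of half this angle, whatever the lens; pixels are square), "cx", "cy" (the principal point, pixels), "k1" (the pictures are not rectified: a ray, as slopes to the right and down, at radius r is drawn at 1 + k1 r^2 times it, then the intrinsics apply), "R" (3x3) and "t" (3): a world point X has camera coordinates R X + t; the wrist camera has in their place "tool_from_camera" (4x4, takes a point from camera to tool coordinates, whose origin is the TCP and whose axes are the flange's). Camera axes: x right, y down, z forward; pixel columns grow to the right and rows downward; lengths in m; the calibration is good to about 2 mm. A picture is of the moment at which its call begins: read the wrist's pose just before it.
- ctrl.job_done(): hands the job in; it is judged then, once.
The state is a dict: "t": time; "joint_positions": joint angles; "joint_velocities": joint speeds; "effort": joint torques, N m; "position": TCP position; "tool_rot": TCP orientation; "ft_force": force on the tool from outside, world axes, zero at the start; "torque": the same for the moment, N m; "width": opening from 0.0 (shut) to 1.0 (fully open); "grip_force": force on a finger pad.
Only numpy, scipy, OpenCV 4.12 (cv2) and the standard library are available. Lean on these libraries where they do the work, as an engineer would, in place of code of your own. Each camera call takes 0.05 s, during which the arm holds its last target. There are 200 camera calls.

## Working session

There is one attempt and no reset: what is moved stays moved. The work goes in short steps, Python scripts to look and compute and a tool call to move; the robot and the scene stay as the last step left them, time stands still between calls to the robot, and variables do not carry over. Pictures are saved under pics/ and viewed, at most 14 in all, crops included, and the job is handed in when it is done.

Besides the shell and the picture viewer there is one more tool, called after "Emit:" by a JSON object that holds its "fn" and its "kwargs". send_rows: Moves the arm, as the interface text tells. Its arguments: {"type":"object","properties":{"steps":{"type":"array","items":{"type":"array","items":{"type":"number"}}},"grip_force":{"type":"number"}},"required":["steps"]}

```bash
ls; mkdir -p pics; cat > h.py <<'E'
import numpy as np, cv2
from workcell import ctrl, vision
def grab(n):
    s=ctrl.sense(); f=vision.grab_frame(n)
    f['f']=240/np.tan(np.radians(f['fovy'])/2)
    if n=='wrist':
        T=np.eye(4); T[:3,:3]=np.array(s['tool_rot']); T[:3,3]=s['position']
        M=T@np.array(f['tool_from_camera']); f['Rwc']=M[:3,:3]; f['o']=M[:3,3]
    else:
        f['Rwc']=np.array(f['R']).T; f['o']=-f['Rwc']@np.array(f['t'])
    return f
def rays(f,uv):
    uv=np.atleast_2d(np.float64(uv)); K=np.array([[f['f'],0,f['cx']],[0,f['f'],f['cy']],[0,0,1]])
    p=cv2.undistortPoints(uv[:,None],K,np.array([f['k1'],0,0,0.]))[:,0]
    return np.c_[p,np.ones(len(p))]
def onplane(f,uv,z):
    d=rays(f,uv)@f['Rwc'].T; return f['o']+d*((z-f['o'][2])/d[:,2])[:,None]
def cloud(f):
    v,u=np.mgrid[:480,:640]; r=rays(f,np.c_[u.ravel(),v.ravel()])*f['range_z'].reshape(-1,1)
    P=(r@f['Rwc'].T+f['o']).reshape(480,640,3); P[f['range_z']==0]=np.nan; return P
def save(f,n): cv2.imwrite('pics/'+n,f['image'][:,:,::-1])
def proj(f,X):
    c=(np.atleast_2d(X)-f['o'])@f['Rwc']; p=c[:,:2]/c[:,2:]; r=(p**2).sum(1,keepdims=True)
    return p*(1+f['k1']*r)*f['f']+[f['cx'],f['cy']]
E
python3 - <<'E'
from h import *
for n in('top','side','wrist'):
    f=grab(n); save(f,n+'0.png'); print(n,f['fovy'],f['k1'],f['o'],f['Rwc'].round(3).tolist())
    np.savez('pics/'+n+'0.npz',P=cloud(f),im=f['image'])
s=ctrl.sense(); print(s, ctrl.grasp_offset)
E
```

```text
pics
top 43.935591485726675 0.016601189408120862 [0.34622887 0.00455051 1.34429523] [[0.014, -0.985, 0.174], [-1.0, -0.017, -0.011], [0.014, -0.173, -0.985]]
side 57.077413375453524 -0.10491303896468428 [1.33828684 0.05088919 0.73722616] [[-0.048, 0.608, -0.792], [0.999, 0.041, -0.029], [0.014, -0.793, -0.61]]
wrist 71.93566861363435 -0.025503466387159352 [ 0.29532347 -0.43942341  0.37296151] [[0.44, -0.86, -0.258], [-0.898, -0.422, -0.126], [-0.001, 0.287, -0.958]]
{'t': 0.15, 'joint_positions': array([-7.28389332e+01,  1.50930306e+01, -2.79548122e+00,  7.21584792e+01,
       -6.79713997e-04,  8.11022150e+01]), 'joint_velocities': array([-0.08337358, -0.11368961,  0.10686189,  0.10900962, -0.06798366,
        0.07252105]), 'effort': array([ 1.28566826e-03, -6.37824869e+01,  3.84648585e+01,  1.06268178e-02,
       -9.10897734e-05,  1.27573003e-05]), 'position': array([ 0.23056008, -0.47142703,  0.23093066]), 'tool_rot': array([[ 8.98343308e-01,  4.39294021e-01, -2.53326781e-04],
       [ 4.39294079e-01, -8.98342977e-01,  7.80133134e-04],
       [ 1.15133487e-04, -8.12112336e-04, -9.99999664e-01]]), 'ft_force': array([-0.60542513,  0.11609386, -0.1837251 ]), 'torque': array([ 0.04541204, -0.0020255 ,  0.00583273]), 'grip_force': 0.0, 'width': 1.0037830145560964} 0.0187
```

View pics/top0.png

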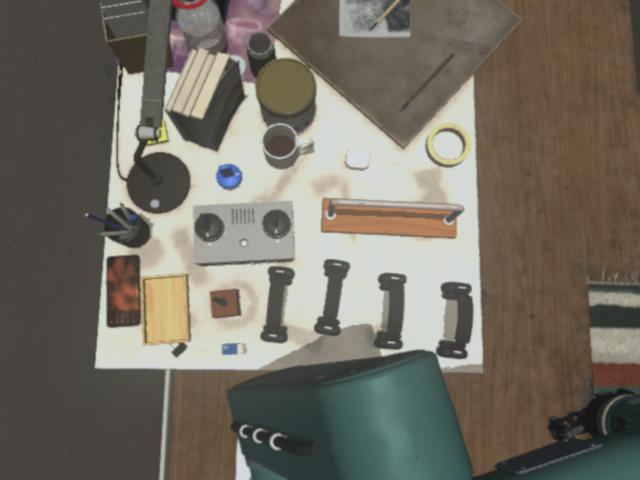

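View pics/side0.png

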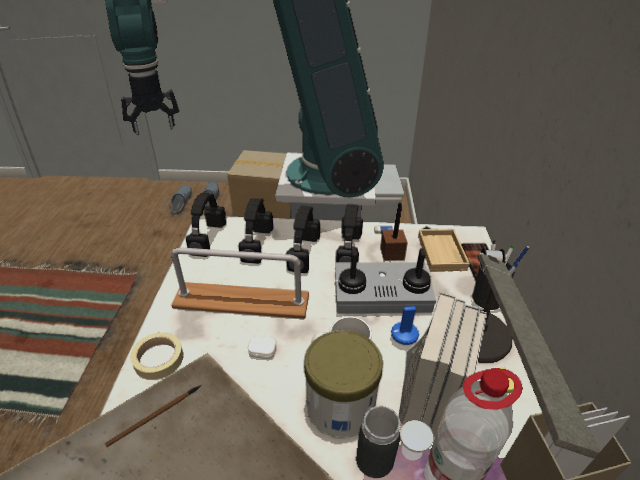

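The top view shows four headphones, with crowns at about (278,303), (333,297), (391,310) and (456,318). The rail is at (392,218), the transmitter at (244,233) with knobs at (209,226) and (276,222), and its button at (243,242). The block is at (225,303) and the tray at (166,310). The side view confirms this, and the blue decoy is at (405,325).

```bash
cat > meas.py <<'E'
from h import *
def rect(Q):
    (c,(w,h),a)=cv2.minAreaRect((Q[:,:2]*1000).astype(np.float32)); 
    b=cv2.boxPoints((c,(w,h),a)); e=max((b[1]-b[0],b[2]-b[1]),key=np.linalg.norm)
    return np.round(c,1),sorted([round(w,1),round(h,1)]),round(np.degrees(np.arctan2(e[1],e[0]))%180,1)
def comps(P,lo,hi,minpx=15,extra=None):
    m=(P[...,2]>lo)&(P[...,2]<hi)
    if extra is not None: m&=extra
    n,l,st,c=cv2.connectedComponentsWithStats(m.astype(np.uint8))
    return [(P[l==i],c[i].round(0),l==i) for i in range(1,n) if st[i,4]>=minpx]
def heads(P,x0=0.2,x1=0.55):
    # whole-height band+cups footprint: all points above 20 mm belonging to headphones; crowns: 105..145
    for Q,c,_ in comps(P,0.105,0.146,15):
        if x0<np.median(Q[:,0])<x1: print('crown',c,rect(Q),Q[:,2].max().round(4),len(Q))
E
python3 - <<'E'
from meas import *
d=np.load('pics/top0.npz'); P=d['P']; im=d['im']
dk=P[300:340,300:315]; print('desk z',np.nanmedian(P[350:360,110:200,2]),np.nanstd(P[350:360,110:200,2]))
heads(P)
for lo,hi in((.03,.146),(.14,.16),(.085,.105),(.04,.052),(.017,.03)):
    print(lo,hi)
    for Q,c,_ in comps(P,lo,hi,25):
        if -0.3<np.median(Q[:,1])<0.45 and Q[:,0].mean()<0.75: print(c,len(Q),rect(Q),np.median(Q[:,2]).round(4))
E
```

```text
desk z -0.0004596710991373598 0.0041552691816355534
crown [ 79. 251.] (array([571.6, 482.3]), [7.0, 999.0], np.float32(0.0)) 0.146 3692
crown [120. 239.] (array([545.4, 400.6]), [5.2, 16.5], np.float32(173.5)) 0.1453 29
crown [333. 295.] (array([437.9, -39.3]), [29.9, 111.6], np.float32(172.0)) 0.1425 739
crown [275. 302.] (array([421.5,  78.9]), [30.3, 110.7], np.float32(175.6)) 0.1412 746
crown [396. 309.] (array([ 409.1, -167.5]), [31.0, 111.1], np.float32(176.5)) 0.14 758
crown [464. 319.] (array([ 392.5, -306.7]), [31.7, 112.4], np.float32(174.4)) 0.1411 783
crown [220. 301.] (array([421., 192.]), [4.6, 10.9], np.float32(163.2)) 0.142 22
0.03 0.146
[153. 176.] 224 (array([696. , 359.3]), [25.8, 34.1], np.float32(128.2)) 0.053
[227. 173.] 215 (array([712.9, 195. ]), [29.4, 43.4], np.float32(114.5)) 0.0603
[332. 207.] 114 (array([626.8, -41.4]), [13.3, 27.1], np.float32(89.1)) 0.1227
[243. 233.] 5932 (array([577.7, 157.4]), [135.0, 222.8], np.float32(93.9)) 0.0463
[408. 207.] 39 (array([ 619.5, -189.2]), [6.6, 45.6], np.float32(90.5)) 0.1441
[454. 213.] 138 (array([ 619.2, -288.7]
[... 1681 characters left out ...]
6.9, 422.4]), [8.0, 19.4], np.float32(150.8)) 0.0454
[141. 236.] 38 (array([567.6, 384.5]), [15.6, 57.7], np.float32(153.9)) 0.0459
0.017 0.03
[158. 182.] 1743 (array([696.8, 364.9]), [138.1, 139.1], np.float32(179.6)) 0.0202
[282. 164.] 51 (array([745.7,  80.2]), [21.5, 69.2], np.float32(93.3)) 0.0244
[230. 178.] 273 (array([709.3, 198. ]), [53.2, 58.1], np.float32(116.6)) 0.0258
[329. 216.] 32 (array([621.3, -31.4]), [14.9, 23.7], np.float32(64.2)) 0.0196
[447. 219.] 28 (array([ 618.3, -299. ]), [13.1, 22.8], np.float32(14.0)) 0.0198
[144. 236.] 48 (array([571.2, 383.8]), [14.1, 57.1], np.float32(162.4)) 0.0243
[164. 309.] 571 (array([408.2, 327.9]), [103.4, 149.5], np.float32(5.7)) 0.0231
```

Emit:
{"fn": "send_rows", "kwargs": {"steps": [[1,0,0,-0.5,-8.5],[1,0,0,-0.5,-8.5],[1,0,0,0,-8.5],[1,0,0,0,-8.5],[1,0,0,0,-8.5],[1,0,0,0,-8.5],[1,0,0,0,-8.5],[1,0,0,0,-8.5],[1,0,0,0,-8.5],[1,0,0,0,-8.5],[1,0,0,0,-8.5],[1,0,0,0,-8.5]], "grip_force": 40}}

```text
t: 1.35
position: [0.2306, -0.4715, 0.2411]
tool_rot: [[-0.621, 0.784, -0.0], [0.784, 0.621, 0.0], [0.0, 0.0, -1.0]]
ft_force: [0.3, 0.6, 0.7]
width: 0.999
grip_force: 0.0
```

Emit:
{"fn": "send_rows", "kwargs": {"steps": [[1,0,0,0,-8.5],[1,0,0,0,-8.5],[1,0,0,0,-8.5],[1,0,0,0,-8.5],[1,0,0,0,-8.5],[1,0,0,0,-3.8],[1,-2.4,3.6,0,0],[1,-2.4,3.6,0,0],[1,-2.4,3.6,0,0],[1,-2.4,3.6,0,0],[1,-2.3,3.6,0,0],[1,0,0,0,0]]}}

```text
t: 2.55
position: [0.3687, -0.3008, 0.2413]
tool_rot: [[-0.996, 0.094, 0.0], [0.094, 0.996, 0.001], [-0.0, 0.001, -1.0]]
ft_force: [0.0, -0.3, 0.1]
width: 1.001
grip_force: 0.0
```

```bash
cat >> meas.py <<'E'
def pose():
    s=ctrl.sense(); R=np.array(s['tool_rot']); p=np.array(s['position'])*1000
    return p,R,np.degrees(np.arctan2(R[1,0],R[0,0]))
def goto(x,y,z,yaw):
    """deltas in tool axes (mm): shift first (in current axes), then twist"""
    p,R,a=pose(); d=R.T@(np.array([x,y,z])-p); tw=-((yaw-a+180)%360-180)
    print('pose',p.round(1),'yaw',a.round(1),'shift mm',d.round(1),'twist',round(tw,1))
def heads2(P,off=26):
    for Q,c,_ in comps(P,0.105,0.146,60):
        r=rect(Q); w=r[1]
        if 26<w[0]<36 and 95<w[1]<125:
            a=np.radians(r[2]); e=np.array([np.cos(a),np.sin(a)]); e=e*np.sign(e[0])
            print('crown',c,r,'grip',(r[0]-off*e).round(1))
E
python3 - <<'E'
from meas import *
f=grab('wrist'); save(f,'w1.png'); P=cloud(f); heads2(P); print(pose())
E
```

```text
crown [313. 251.] (array([ 390.1, -308.5]), [30.0, 103.9], np.float32(174.4)) grip [ 364.2 -306. ]
crown [479. 256.] (array([ 406.5, -170.1]), [29.6, 101.2], np.float32(176.0)) grip [ 380.6 -168.3]
crown [618. 276.] (array([437.1, -42. ]), [32.1, 109.1], np.float32(172.5)) grip [411.3 -38.6]
(array([ 367.75169304, -302.45655816,  241.28658849]), array([[-9.95516893e-01,  9.45839067e-02, -3.55238155e-05],
       [ 9.45838976e-02,  9.95516873e-01,  2.04934876e-04],
       [ 5.47480989e-05,  2.00656150e-04, -9.99999978e-01]]), np.float64(174.57262893200956))
```

Emit:
{"fn": "send_rows", "kwargs": {"steps": [[1,0.3,-0.4,2,0],[1,0,0,2.5,0],[1,0,0,2.5,0],[1,0,0,2.5,0],[1,0,0,2,0],[1,0,0,1.4,0],[1,0,0,0.7,0],[1,0,0,0,0],[-1,0,0,0,0],[-1,0,0,0,0],[-1,0,0,0,0],[-1,0,0,0,0]], "grip_force": 40}}

```text
t: 3.8
position: [0.3635, -0.308, 0.1057]
tool_rot: [[-0.995, 0.098, 0.001], [0.098, 0.995, -0.0], [-0.001, -0.0, -1.0]]
ft_force: [-2.1, 6.1, 18.4]
width: 0.341
grip_force: 41.7
```

Emit:
{"fn": "send_rows", "kwargs": {"steps": [[-1,0,0,0,0],[-1,0,0,0,0],[-1,0,0,0,0],[-1,0,0,-0.5,0],[-1,0,0,-1,0],[-1,0,0,-1.5,0],[-1,0,0,-2,0],[-1,0,0,-2,0],[-1,0,0,0,0]]}}

```text
t: 4.7
position: [0.3641, -0.3088, 0.1779]
tool_rot: [[-0.995, 0.098, 0.003], [0.098, 0.995, -0.003], [-0.003, -0.003, -1.0]]
ft_force: [1.0, 0.1, -2.2]
width: 0.342
grip_force: 39.7
```

```bash
python3 - <<'E'
from meas import *
s=ctrl.sense(); print(s['width'],s['grip_force'],s['ft_force'])
f=grab('wrist'); save(f,'w2.png'); P=cloud(f); print(pose()[0])
for Q,c,_ in comps(P,0.155,0.20,60): print(c,rect(Q),len(Q),np.nanpercentile(Q[:,2],98))
f=grab('side'); save(f,'s2.png')
E
```

```text
0.3423419935169889 39.680352202558424 [ 1.03760115  0.1071619  -2.20384396]
[ 363.80041591 -308.40135537  176.44550897]
[320. 273.] (array([ 349.5, -311.6]), [46.4, 47.8], np.float32(116.8)) 6703 0.19964484813209124
```

View pics/w2.png

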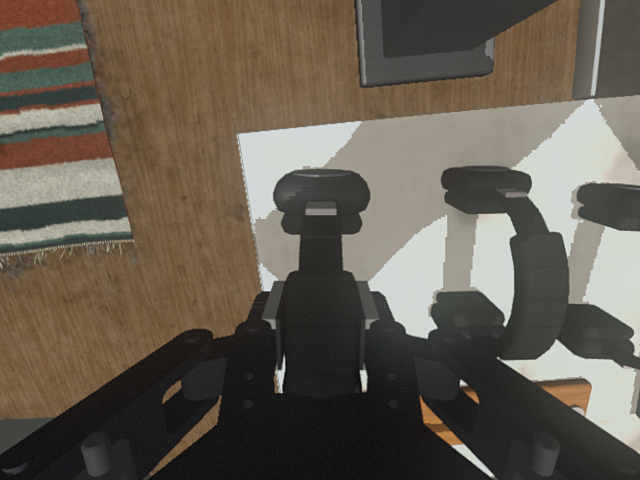

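Emit:
{"fn": "send_rows", "kwargs": {"steps": [[-1,0,0,-2.5,0],[-1,0,0,-2.5,0],[-1,0,0,-2.5,0],[-1,0,0,-2.5,0],[-1,-2.8,0.7,0,0],[-1,-2.8,0.7,0,0],[-1,-2.8,0.7,0,0],[-1,-2.8,0.7,0,0],[-1,-2.8,0.7,0,0],[-1,-2.8,0.7,0,0],[-1,-2.8,0.7,0,0],[-1,-2.8,0.7,0,0]]}}

```text
t: 6.0
position: [0.5927, -0.2737, 0.2739]
tool_rot: [[-0.995, 0.098, -0.002], [0.098, 0.995, 0.001], [0.002, 0.001, -1.0]]
ft_force: [-0.2, 0.4, -1.2]
width: 0.341
grip_force: 40.3
```

Emit:
{"fn": "send_rows", "kwargs": {"steps": [[-1,0,0,0,-3.8],[-1,0,0,0,0],[-1,0,0,0,0]]}}

```text
t: 6.3
position: [0.5914, -0.2741, 0.2745]
tool_rot: [[-0.999, 0.034, -0.001], [0.034, 0.999, 0.001], [0.001, 0.001, -1.0]]
ft_force: [0.0, -0.2, -1.6]
width: 0.345
grip_force: 40.3
```

```bash
python3 - <<'E'
from meas import *
goto(593,-274.2,137,178.2)
f=grab('side'); save(f,'s3.png')
E
```

```text
pose [ 591.4 -274.1  274.5] yaw 178.1 shift mm [-1.800e+00 -1.000e-01  1.375e+02] twist -0.1
```

View pics/s3.png

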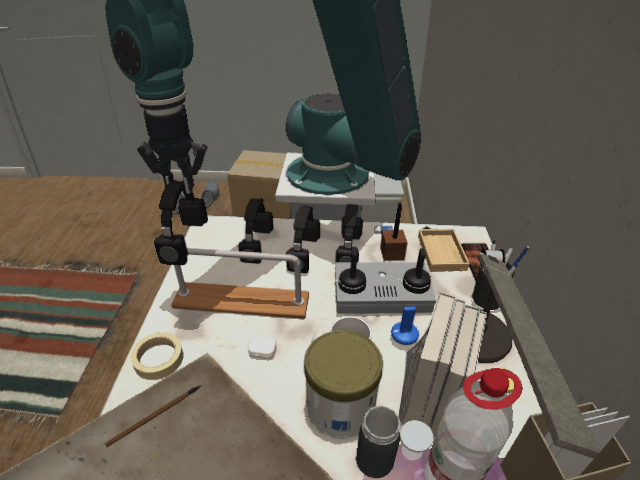

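The headphones hang over the rail's left end, with a cup on either side of the bar (side view, 175,215). I'll lower them now.

Emit:
{"fn": "send_rows", "kwargs": {"steps": [[-1,-0.2,0,2,0],[-1,0,0,2.5,0],[-1,0,0,2.5,0],[-1,0,0,2.5,0],[-1,0,0,2,0],[-1,0,0,1,0],[-1,0,0,0.7,0],[-1,0,0,0.3,0],[-1,0,0,0.2,0],[-1,0,0,0,0]]}}

```text
t: 7.35
position: [0.594, -0.2744, 0.1387]
tool_rot: [[-0.999, 0.032, 0.001], [0.032, 0.999, -0.0], [-0.001, -0.0, -1.0]]
ft_force: [-0.3, -0.3, -2.4]
width: 0.341
grip_force: 40.2
```

```bash
python3 - <<'E'
from meas import *
s=ctrl.sense(); print(s['ft_force']); goto(593,-274.2,137,178.2)
E
```

```text
[-0.34634474 -0.2891292  -2.43670953]
pose [ 594.  -274.4  138.7] yaw 178.1 shift mm [1.  0.2 1.7] twist -0.1
```

Emit:
{"fn": "send_rows", "kwargs": {"steps": [[-1,0,0,0.15,0],[-1,0,0,0.1,0],[-1,0,0,0,0],[0.2,0,0,0,0],[0.2,0,0,0,0],[0.2,0,0,0,0],[0.2,0,0,0,0],[0.2,0,0,0,0]]}}

```text
t: 8.15
position: [0.5938, -0.2743, 0.1358]
tool_rot: [[-0.999, 0.032, 0.0], [0.032, 0.999, -0.0], [-0.0, -0.0, -1.0]]
ft_force: [0.0, 1.1, 0.4]
width: 0.595
grip_force: 0.0
```

Emit:
{"fn": "send_rows", "kwargs": {"steps": [[0.2,0,0,-1.5,0],[0.2,0,0,-2.5,0],[0.2,0,0,-3,0],[0.2,0,0,-3,0],[1,4,1,0,0],[1,4,2,0,0],[1,4,2,0,0],[1,4,2,0,0],[1,3,2,0,0],[1,2,1,0,0],[1,0,0,0,0],[1,0,0,0,0]]}}

```text
t: 9.35
position: [0.3873, -0.1677, 0.2362]
tool_rot: [[-0.999, 0.032, 0.001], [0.032, 0.999, -0.001], [-0.001, -0.001, -1.0]]
ft_force: [0.1, 0.4, -0.7]
width: 1.0
grip_force: 0.0
```

```bash
cat >> meas.py <<'E'
def look(yawslot=178.2):
    f=grab('wrist'); heads2(cloud(f)); f=grab('top'); P=cloud(f); print('top'); heads2(P)
    print('hung tops')
    for Q,c,_ in comps(P,0.157,0.175,40):
        if .5<np.median(Q[:,0])<.75 and np.median(Q[:,1])<0: print(c,rect(Q),np.percentile(Q[:,2],95).round(4))
    return f
E
python3 - <<'E'
from meas import *
f=look(); save(f,'t4.png'); print(pose()[0],pose()[2])
E
```

```text
crown [320. 251.] (array([ 407.3, -168.8]), [30.1, 102.9], np.float32(176.7)) grip [ 381.3 -167.3]
crown [611. 257.] (array([420.5,  76.2]), [31.5, 109.9], np.float32(176.1)) grip [394.6  78. ]
top
crown [333. 295.] (array([437.2, -39.2]), [29.8, 110.4], np.float32(171.9)) grip [411.5 -35.5]
crown [275. 302.] (array([421.4,  79. ]), [30.2, 108.4], np.float32(175.1)) grip [395.5  81.2]
hung tops
[449. 205.] (array([ 622.4, -272.2]), [30.9, 73.3], np.float32(178.5)) 0.1675
[ 387.81627718 -168.06089567  235.78788968] 178.15233887529828
```

Emit:
{"fn": "send_rows", "kwargs": {"steps": [[1,0.65,0.06,2,1.6],[1,0,0,2.5,0],[1,0,0,2.5,0],[1,0,0,2.5,0],[1,0,0,2,0],[1,0,0,1,0],[1,0,0,0.5,0],[1,0,0,0,0],[-1,0,0,0,0],[-1,0,0,0,0],[-1,0,0,0,0],[-1,0,0,0,0]]}}

```text
t: 10.65
position: [0.3808, -0.167, 0.1062]
tool_rot: [[-0.998, 0.06, 0.001], [0.06, 0.998, -0.001], [-0.001, -0.001, -1.0]]
ft_force: [-5.4, -2.6, 18.9]
width: 0.345
grip_force: 39.6
```

Emit:
{"fn": "send_rows", "kwargs": {"steps": [[-1,0,0,0,0],[-1,0,0,0,0],[-1,0,0,0,0],[-1,0,0,-0.5,0],[-1,0,0,-1.5,0],[-1,0,0,-2.5,0],[-1,0,0,-2.5,0],[-1,0,0,-2.5,0],[-1,0,0,-2.5,0],[-1,0,0,-2.5,0],[-1,0,0,-2.5,0],[-1,0,0,0,0]]}}

```text
t: 11.85
position: [0.3814, -0.1673, 0.2785]
tool_rot: [[-0.998, 0.06, 0.003], [0.06, 0.998, -0.002], [-0.004, -0.002, -1.0]]
ft_force: [1.0, -0.1, -1.7]
width: 0.346
grip_force: 39.9
```

```bash
python3 - <<'E'
from meas import *
goto(594.5,-205,137,178.2)
E
```

```text
pose [ 381.4 -167.3  278.5] yaw 176.6 shift mm [-214.5  -24.6  142.3] twist -1.6
```

Emit:
{"fn": "send_rows", "kwargs": {"steps": [[-1,-2.5,-0.3,0,0],[-1,-2.7,-0.3,0,0],[-1,-2.8,-0.3,0,0],[-1,-2.8,-0.3,0,0],[-1,-2.8,-0.3,0,0],[-1,-2.8,-0.3,0,0],[-1,-2.8,-0.3,0,0],[-1,-2.25,-0.36,0,0],[-1,0,0,0,-1.6],[-1,0,0,0,0],[-1,0,0,0,0]]}}

```text
t: 12.95
position: [0.5925, -0.204, 0.2756]
tool_rot: [[-0.999, 0.033, -0.001], [0.033, 0.999, 0.0], [0.001, 0.0, -1.0]]
ft_force: [0.0, 0.3, -1.0]
width: 0.339
grip_force: 39.9
```

Emit:
{"fn": "send_rows", "kwargs": {"steps": [[-1,0,0,1.5,0],[-1,0,0,2.5,0],[-1,0,0,2.5,0],[-1,0,0,2.5,0],[-1,0,0,2,0],[-1,0,0,1.5,0],[-1,0,0,1,0],[-1,0,0,0.4,0],[-1,0,0,0.3,0],[-1,0,0,0,0],[-1,0,0,0,0]]}}

```text
t: 14.05
position: [0.5933, -0.2044, 0.135]
tool_rot: [[-0.999, 0.032, 0.001], [0.032, 0.999, -0.001], [-0.001, -0.001, -1.0]]
ft_force: [-3.9, -0.5, 5.9]
width: 0.34
grip_force: 41.2
```

```bash
python3 - <<'E'
from meas import *
goto(594.5,-205,137,178.2); print(ctrl.sense()['ft_force'])
f=grab('side'); save(f,'s5.png')
E
```

```text
pose [ 593.3 -204.4  135. ] yaw 178.1 shift mm [-1.2 -0.6 -2. ] twist -0.1
[-3.92796813 -0.48079885  5.87181211]
```

View pics/s5.png

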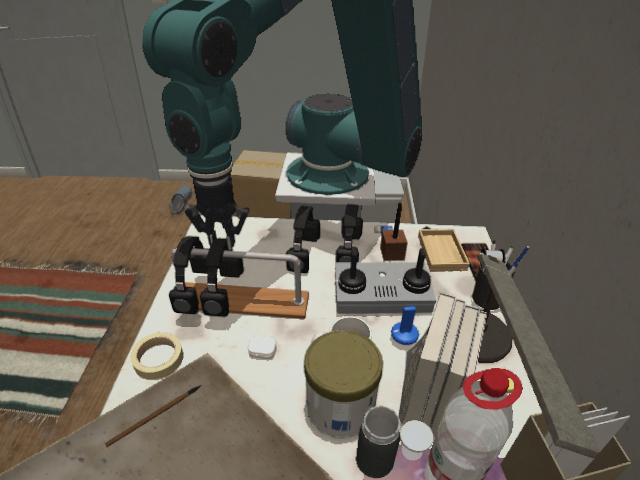

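Two sets now hang side by side on the rail (side view, 185,275 and 215,275), and the second is resting on the bar. I'll release it and go to the next one.

Emit:
{"fn": "send_rows", "kwargs": {"steps": [[0.2,0,0,0,0],[0.2,0,0,0,0],[0.2,0,0,0,0],[0.2,0,0,0,0],[0.2,0,0,0,0],[0.2,0,0,-1.5,0],[0.2,0,0,-2.5,0],[0.2,0,0,-3,0],[0.2,0,0,-3,0]]}}

```text
t: 15.0
position: [0.5931, -0.2041, 0.2348]
tool_rot: [[-0.999, 0.032, -0.0], [0.032, 0.999, 0.0], [0.0, 0.0, -1.0]]
ft_force: [-0.3, -0.7, -0.4]
width: 0.604
grip_force: 0.0
```

Emit:
{"fn": "send_rows", "kwargs": {"steps": [[1,3,2,0,0],[1,3,2.8,0,0],[1,3,2.8,0,0],[1,3,2.8,0,0],[1,3,2.8,0,0],[1,3,2.8,0,6],[1,0.5,0,0,0],[1,0,0,0,0],[1,0,0,0,0]]}}

```text
t: 15.9
position: [0.4143, -0.0383, 0.2339]
tool_rot: [[-0.991, 0.136, 0.001], [0.136, 0.991, -0.0], [-0.001, -0.0, -1.0]]
ft_force: [0.1, 0.4, 1.2]
width: 0.999
grip_force: 0.0
```

```bash
python3 - <<'E'
from meas import *
look(); goto(411.3,-38,105.5,172)
E
```

```text
crown [466. 216.] (array([421.1,  76.7]), [30.2, 109.8], np.float32(175.7)) grip [395.2  78.6]
crown [321. 254.] (array([435.5, -40.2]), [29.9, 104.4], np.float32(171.9)) grip [409.8 -36.5]
top
crown [275. 302.] (array([422.1,  78.8]), [29.9, 109.2], np.float32(175.1)) grip [396.2  81. ]
hung tops
[415. 203.] (array([ 623.1, -203. ]), [29.5, 73.9], np.float32(179.7)) 0.1675
[449. 205.] (array([ 620.3, -272.1]), [30.6, 78.2], np.float32(178.5)) 0.1673
pose [414.4 -38.4 233.6] yaw 172.1 shift mm [  3.1   0.  128.1] twist 0.1
```

Emit:
{"fn": "send_rows", "kwargs": {"steps": [[1,0.45,0.1,2,0],[1,0,0,2.5,0],[1,0,0,2.5,0],[1,0,0,2.5,0],[1,0,0,2,0],[1,0,0,0.8,0],[1,0,0,0.5,0],[1,0,0,0,0],[-1,0,0,0,0],[-1,0,0,0,0],[-1,0,0,0,0],[-1,0,0,0,0]]}}

```text
t: 17.2
position: [0.4094, -0.0363, 0.1062]
tool_rot: [[-0.991, 0.136, 0.001], [0.136, 0.991, -0.0], [-0.001, -0.0, -1.0]]
ft_force: [-6.3, -3.2, 18.8]
width: 0.343
grip_force: 40.5
```

Emit:
{"fn": "send_rows", "kwargs": {"steps": [[-1,0,0,0,0],[-1,0,0,0,0],[-1,0,0,0,0],[-1,0,0,-0.5,0],[-1,0,0,-1.5,0],[-1,0,0,-2.5,0],[-1,0,0,-2.5,0],[-1,0,0,-2.5,0],[-1,0,0,-2.5,0],[-1,0,0,-2.5,0],[-1,0,0,-2.5,0],[-1,0,0,0,0]]}}

```text
t: 18.4
position: [0.4102, -0.0364, 0.2785]
tool_rot: [[-0.991, 0.136, 0.004], [0.136, 0.991, -0.001], [-0.004, -0.001, -1.0]]
ft_force: [0.3, -0.4, -1.4]
width: 0.345
grip_force: 39.8
```

```bash
python3 - <<'E'
from meas import *
goto(596.5,-135,136,178.2)
E
```

```text
pose [410.2 -36.4 278.5] yaw 172.2 shift mm [-197.5  -72.2  143.3] twist -6.0
```

Emit:
{"fn": "send_rows", "kwargs": {"steps": [[-1,-2.3,-0.8,0,0],[-1,-2.5,-0.9,0,0],[-1,-2.5,-0.9,0,0],[-1,-2.5,-0.9,0,0],[-1,-2.5,-0.9,0,0],[-1,-2.5,-0.9,0,0],[-1,-2.5,-1,0,0],[-1,-2.45,-0.9,0,0],[-1,0,0,0,-6],[-1,0,0,0,0],[-1,0,0,0,0]]}}

```text
t: 19.5
position: [0.5946, -0.1342, 0.2753]
tool_rot: [[-0.999, 0.035, -0.001], [0.035, 0.999, 0.0], [0.001, 0.0, -1.0]]
ft_force: [-0.3, 0.3, -1.3]
width: 0.339
grip_force: 39.8
```

Emit:
{"fn": "send_rows", "kwargs": {"steps": [[-1,0,0,1.5,0],[-1,0,0,2.5,0],[-1,0,0,2.5,0],[-1,0,0,2.5,0],[-1,0,0,2,0],[-1,0,0,1.5,0],[-1,0,0,1,0],[-1,0,0,0.4,0],[-1,0,0,0.2,0],[-1,0,0,0,0],[-1,0,0,0,0]]}}

```text
t: 20.6
position: [0.5953, -0.1345, 0.1358]
tool_rot: [[-0.999, 0.033, 0.001], [0.033, 0.999, -0.0], [-0.001, -0.0, -1.0]]
ft_force: [-1.8, 0.6, 3.9]
width: 0.341
grip_force: 40.5
```

```bash
python3 - <<'E'
from meas import *
goto(596.5,-135,136,178.2); print(ctrl.sense()['ft_force'])
f=grab('side'); save(f,'s6.png')
E
```

```text
pose [ 595.3 -134.5  135.8] yaw 178.1 shift mm [-1.3 -0.4 -0.2] twist -0.1
[-1.77084359  0.55133355  3.86277662]
```

Emit:
{"fn": "send_rows", "kwargs": {"steps": [[0.2,0,0,0,0],[0.2,0,0,0,0],[0.2,0,0,0,0],[0.2,0,0,0,0],[0.2,0,0,0,0],[0.2,0,0,-1.5,0],[0.2,0,0,-2.5,0],[0.2,0,0,-3,0],[0.2,0,0,-3,0]]}}

```text
t: 21.55
position: [0.5948, -0.1344, 0.2358]
tool_rot: [[-0.999, 0.032, -0.0], [0.032, 0.999, 0.0], [0.0, 0.0, -1.0]]
ft_force: [0.8, 0.2, 0.4]
width: 0.598
grip_force: 0.0
```

Emit:
{"fn": "send_rows", "kwargs": {"steps": [[1,2.5,2.5,0,0],[1,3,3,0,0],[1,3,3,0,0],[1,3,3,0,0],[1,3,3,0,0],[1,3,3,0,0],[1,3,3,0,2.6],[1,0,0,0,0],[1,0,0,0,0]]}}

```text
t: 22.45
position: [0.3965, 0.0775, 0.2351]
tool_rot: [[-0.997, 0.076, 0.001], [0.076, 0.997, -0.0], [-0.001, 0.0, -1.0]]
ft_force: [-0.0, -0.2, -0.2]
width: 0.996
grip_force: 0.0
```

```bash
python3 - <<'E'
from meas import *
look(); goto(395.3,78.8,105.5,175.5)
E
```

```text
crown [323. 253.] (array([418.1,  78.1]), [30.1, 102.9], np.float32(175.1)) grip [392.2  80.3]
top
hung tops
[381. 202.] (array([ 624.3, -133.5]), [30.3, 74.3], np.float32(177.8)) 0.1675
[415. 203.] (array([ 623.7, -203.1]), [29.6, 76.2], np.float32(179.0)) 0.1677
[449. 204.] (array([ 621.2, -272.5]), [30.7, 76.7], np.float32(178.0)) 0.1676
pose [397.3  76.7 234.8] yaw 175.6 shift mm [  2.2   2.  129.3] twist 0.1
```

Emit:
{"fn": "send_rows", "kwargs": {"steps": [[1,0.4,0.3,2,0],[1,0,0,2.5,0],[1,0,0,2.5,0],[1,0,0,2.5,0],[1,0,0,2,0],[1,0,0,0.9,0],[1,0,0,0.5,0],[1,0,0,0,0],[-1,0,0,0,0],[-1,0,0,0,0],[-1,0,0,0,0],[-1,0,0,0,0]]}}

```text
t: 23.75
position: [0.3932, 0.0803, 0.1062]
tool_rot: [[-0.997, 0.077, 0.001], [0.077, 0.997, -0.0], [-0.001, -0.0, -1.0]]
ft_force: [-5.5, -3.6, 23.2]
width: 0.346
grip_force: 40.1
```

Emit:
{"fn": "send_rows", "kwargs": {"steps": [[-1,0,0,0,0],[-1,0,0,0,0],[-1,0,0,0,0],[-1,0,0,-0.5,0],[-1,0,0,-1.5,0],[-1,0,0,-2.5,0],[-1,0,0,-2.5,0],[-1,0,0,-2.5,0],[-1,0,0,-2.5,0],[-1,0,0,-2.5,0],[-1,0,0,-2.5,0],[-1,0,0,0,0]]}}

```text
t: 24.95
position: [0.3939, 0.0804, 0.2785]
tool_rot: [[-0.997, 0.077, 0.004], [0.077, 0.997, 0.0], [-0.004, 0.0, -1.0]]
ft_force: [0.3, -0.3, -2.1]
width: 0.343
grip_force: 39.9
```

```bash
python3 - <<'E'
from meas import *
goto(598.9,-65,136,178.2)
E
```

```text
pose [393.9  80.4 278.5] yaw 175.6 shift mm [-215.  -129.1  143.3] twist -2.6
```

Emit:
{"fn": "send_rows", "kwargs": {"steps": [[-1,-2.5,-1.5,0,0],[-1,-2.7,-1.6,0,0],[-1,-2.8,-1.7,0,0],[-1,-2.8,-1.7,0,0],[-1,-2.8,-1.7,0,0],[-1,-2.7,-1.6,0,0],[-1,-2.7,-1.6,0,0],[-1,-2.6,-1.5,0,0],[-1,0,0,0,-2.6],[-1,0,0,0,0],[-1,0,0,0,0]]}}

```text
t: 26.05
position: [0.5979, -0.0648, 0.2753]
tool_rot: [[-0.999, 0.033, -0.001], [0.033, 0.999, 0.0], [0.001, 0.0, -1.0]]
ft_force: [0.4, 1.4, -1.5]
width: 0.341
grip_force: 40.0
```

Emit:
{"fn": "send_rows", "kwargs": {"steps": [[-1,0,0,1.5,0],[-1,0,0,2.5,0],[-1,0,0,2.5,0],[-1,0,0,2.5,0],[-1,0,0,2,0],[-1,0,0,1.5,0],[-1,0,0,1,0],[-1,0,0,0.4,0],[-1,0,0,0.2,0],[-1,0,0,0,0],[-1,0,0,0,0]]}}

```text
t: 27.15
position: [0.5986, -0.065, 0.1358]
tool_rot: [[-0.999, 0.032, 0.001], [0.032, 0.999, -0.0], [-0.001, -0.0, -1.0]]
ft_force: [-2.6, 0.9, 4.8]
width: 0.345
grip_force: 40.8
```

Emit:
{"fn": "send_rows", "kwargs": {"steps": [[0.2,0,0,0,0],[0.2,0,0,0,0],[0.2,0,0,0,0],[0.2,0,0,0,0],[0.2,0,0,0,0],[0.2,0,0,-1.5,0],[0.2,0,0,-2.5,0],[0.2,0,0,-3,0],[0.2,0,0,-3,0],[1,2,2,0,0],[1,2,2,0,0],[1,2,2,0,0]]}}

```text
t: 28.35
position: [0.5397, -0.0026, 0.2348]
tool_rot: [[-0.999, 0.033, 0.0], [0.033, 0.999, 0.0], [-0.0, 0.0, -1.0]]
ft_force: [0.3, 0.5, 0.1]
width: 0.999
grip_force: 0.0
```

```bash
python3 - <<'E'
from meas import *
f=grab('side'); save(f,'s7.png')
f=grab('top'); P=cloud(f)
for Q,c,_ in comps(P,0.157,0.175,40):
    if .5<np.median(Q[:,0])<.75 and np.median(Q[:,1])<0: print(c,rect(Q),np.percentile(Q[:,2],95).round(4))
print(pose())
E
```

```text
[381. 202.] (array([ 625. , -133.5]), [29.6, 72.2], np.float32(179.6)) 0.1678
[415. 204.] (array([ 622.5, -202.6]), [30.7, 71.9], np.float32(178.4)) 0.167
[449. 205.] (array([ 621. , -272.2]), [30.6, 75.4], np.float32(178.8)) 0.1675
(array([538.38576597,  -1.22326911, 235.35288592]), array([[-9.99536166e-01,  3.04539328e-02, -1.05562150e-04],
       [ 3.04538888e-02,  9.99536094e-01,  3.96034366e-04],
       [ 1.17573983e-04,  3.92635894e-04, -9.99999916e-01]]), np.float64(178.25485086690958))
```

View pics/s7.png

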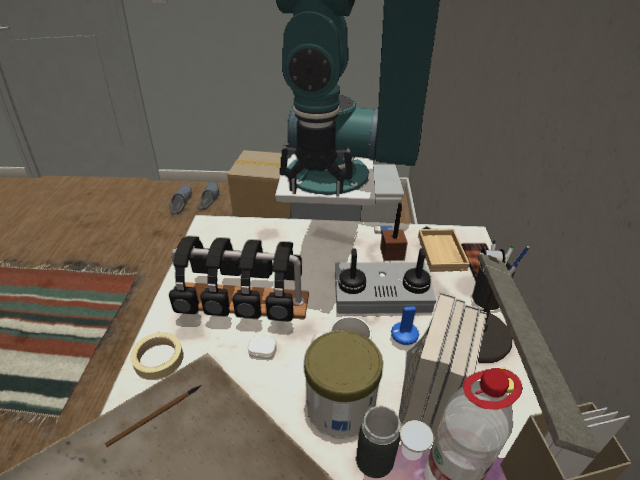

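All four now hang on the bar (side view, x from 185 to 285, y about 275). The stylus is next.

Emit:
{"fn": "send_rows", "kwargs": {"steps": [[1,2,3,0,0],[1,2,3.2,0,0],[1,2.1,3.2,0,0],[1,2.1,3.2,0,0],[1,2.1,3.2,0,0],[1,2,3.3,0,0],[1,0,0,1,0],[1,0,0,0,0],[1,0,0,0,0],[1,0,0,0,0]]}}

```text
t: 29.45
position: [0.4242, 0.191, 0.2249]
tool_rot: [[-0.999, 0.034, 0.0], [0.034, 0.999, -0.0], [-0.0, -0.0, -1.0]]
ft_force: [-0.4, 1.2, -0.5]
width: 1.003
grip_force: 0.0
```

```bash
python3 - <<'E'
from meas import *
f=grab('wrist'); save(f,'w8.png'); P=cloud(f); print(pose()); np.savez('pics/w8.npz',P=P,im=f['image'])
p=pose()[0]/1000
near=(np.hypot(P[...,0]-.421,P[...,1]-.194)<.04)
for lo in np.arange(.06,.165,.01):
    Q=P[near&(P[...,2]>lo)&(P[...,2]<lo+.01)]
    if len(Q)>5: print(lo.round(3),len(Q),np.median(Q,0).round(4),rect(Q)[:2])
Q=P[near&(abs(P[...,2]-.058)<.004)]; print('block',rect(Q))
f=grab('top'); P=cloud(f)
for Q,c,_ in comps(P,0.052,0.062,100): print('top block',rect(Q))
E
```

```text
(array([424.19239673, 191.04886378, 224.93776558]), array([[-9.99435376e-01,  3.35988302e-02,  2.18340079e-04],
       [ 3.35988334e-02,  9.99435400e-01,  1.06935345e-05],
       [-2.17857514e-04,  1.80234687e-05, -9.99999976e-01]]), np.float64(178.0745662254923))
0.06 23 [0.4171 0.1931 0.0658] (array([418. , 193.3]), [3.0, 10.4])
0.07 28 [0.4169 0.193  0.0756] (array([417.9, 193.7]), [3.6, 10.9])
0.08 38 [0.4172 0.1939 0.0847] (array([418.3, 194.2]), [4.3, 11.5])
0.09 45 [0.4173 0.1937 0.0949] (array([418.9, 194.5]), [5.0, 11.8])
0.1 46 [0.4175 0.1941 0.1048] (array([419. , 194.1]), [5.0, 11.6])
0.11 47 [0.4176 0.1944 0.1148] (array([418.4, 194.8]), [4.1, 10.5])
0.12 60 [0.418  0.1943 0.1256] (array([419.1, 194.9]), [4.6, 10.7])
0.13 59 [0.4181 0.1948 0.1354] (array([419.3, 194.4]), [4.4, 10.6])
0.14 65 [0.4183 0.1947 0.1455] (array([419.3, 195.4]), [4.3, 10.0])
0.15 200 [0.4212 0.1952 0.1572] (array([422.2, 195.2]), [9.6, 9.7])
block (array([422.3, 192.6]), [56.1, 56.7], np.float32(6.9))
top block (array([971.2, 179.5]), [21.8, 50.3], np.float32(32.6))
top block (array([838. , 482.2]), [5.8, 170.1], np.float32(0.1))
top block (array([407.9, 188.1]), [27.6, 48.9], np.float32(97.4))
top block (array([226.7, 481.7]), [4.2, 144.8], np.float32(0.2))
```

View pics/w8.png

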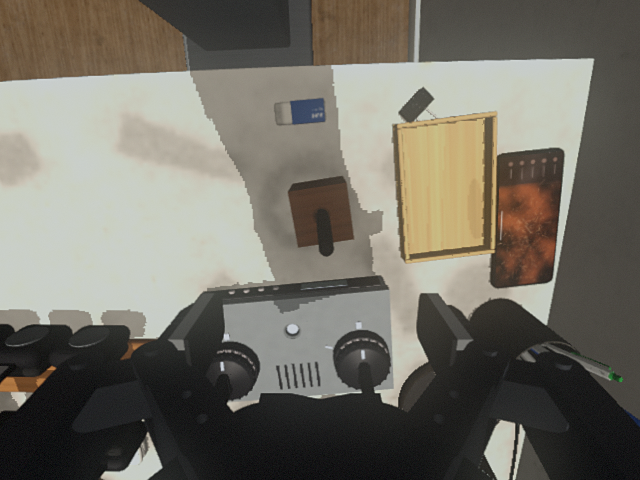

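The stylus stands in the block at (325,230). The transmitter's button is at (292,329), with antenna paddles at (225,375) and (365,370), and the tray is at (447,188).

Emit:
{"fn": "send_rows", "kwargs": {"steps": [[1,0.27,0.34,0,0],[1,0,0,2.5,0],[1,0,0,2.5,0],[1,0,0,2.5,0],[1,0,0,2.5,0],[1,0,0,1.5,0],[1,0,0,1.0,0],[1,0,0,0,0],[-1,0,0,0,0],[-1,0,0,0,0],[-1,0,0,0,0],[-1,0,0,0,0]], "grip_force": 30}}

```text
t: 30.75
position: [0.4212, 0.1953, 0.1002]
tool_rot: [[-0.999, 0.032, 0.001], [0.032, 0.999, 0.0], [-0.001, 0.0, -1.0]]
ft_force: [-0.1, 0.2, -0.1]
width: 0.33
grip_force: 0.0
```

Emit:
{"fn": "send_rows", "kwargs": {"steps": [[-1,0,0,0,0],[-1,0,0,0,0],[-1,0,0,0,0],[-1,0,0,0,0]]}}

```text
t: 31.15
position: [0.421, 0.1945, 0.0999]
tool_rot: [[-0.999, 0.033, 0.0], [0.033, 0.999, -0.002], [-0.0, -0.002, -1.0]]
ft_force: [-0.0, -6.5, 2.3]
width: 0.121
grip_force: 29.1
```

```bash
python3 - <<'E'
from meas import *
print(pose()[0],ctrl.sense()['width'],ctrl.sense()['grip_force'],ctrl.sense()['ft_force'])
d=np.load('pics/w8.npz'); P=d['P']; im=d['im'].astype(int)
m=np.zeros((480,640),bool); m[318:340,282:304]=True
w=m&(im.min(2)>190); print('button px',w.sum(),np.argwhere(w).mean(0)[::-1],'P',np.nanmedian(P[w],0),rect(P[w]))
for Q,c,_ in comps(P,.043,.050,300): print('box',c,rect(Q),np.median(Q[:,2]))
for Q,c,_ in comps(P,.125,.148,20):
    if .5<np.median(Q[:,0])<.65: print('ant',c,rect(Q),Q[:,2].max(),len(Q))
for Q,c,_ in comps(P,.017,.028,300): print('tray',c,rect(Q))
E
```

```text
[420.97544642 194.46731106  99.9024279 ] 0.12075293132725971 29.05979538205429 [-0.04220062 -6.50741141  2.34216025]
button px 64 [292.140625 328.34375 ] P [0.55515258 0.15520672 0.04069075] (array([555.3, 155.5]), [10.2, 10.4], np.float32(92.6))
box [611. 189.] (array([431.7, 480.3]), [4.3, 318.4], np.float32(0.1)) 0.04646486210159456
box [306. 338.] (array([579.4, 170.1]), [132.1, 193.5], np.float32(94.0)) 0.04563102328214569
ant [608. 373.] (array([553.3, 436.3]), [8.4, 11.9], np.float32(133.5)) 0.14352991157902945 242
ant [636. 408.] (array([587.1, 471.4]), [20.5, 39.8], np.float32(51.1)) 0.14791577364644853 146
tray [597. 160.] (array([412.1, 479.7]), [4.9, 358.4], np.float32(179.9))
tray [451. 186.] (array([408.7, 325.9]), [100.9, 150.3], np.float32(5.2))
tray [300. 286.] (array([511.7, 164.7]), [5.4, 192.1], np.float32(92.9))
tray [494. 313.] (array([554.9, 397.4]), [18.3, 61.9], np.float32(113.0))
```

Emit:
{"fn": "send_rows", "kwargs": {"steps": [[-1,0,0,-0.5,0],[-1,0,0,-1.5,0],[-1,0,0,-2,0],[-1,0,0,-2,0],[-1,0,0,-2,0],[-1,0,0,-2,0],[-1,0,0,0,0],[-1,0,0,0,0],[-1,0,0,0,0]]}}

```text
t: 32.05
position: [0.4205, 0.1951, 0.1991]
tool_rot: [[-0.999, 0.032, -0.001], [0.032, 0.999, -0.0], [0.001, -0.0, -1.0]]
ft_force: [-0.5, 0.1, -0.4]
width: 0.127
grip_force: 29.1
```

```bash
cat >> meas.py <<'E'
def tipfit():
    f=grab('wrist'); P=cloud(f); p=pose()[0]/1000
    near=(np.hypot(P[...,0]-p[0],P[...,1]-p[1])<.03)&(P[...,2]>p[2]-.110)&(P[...,2]<p[2]-.008)
    Q=P[near]; print('n',len(Q),'zmin rel',(Q[:,2].min()-p[2])*1000)
    for lo in np.arange(-.11,-.01,.0125):
        q=Q[(Q[:,2]-p[2]>lo)&(Q[:,2]-p[2]<lo+.0125)]
        if len(q)>4: print((lo*1000).round(1),len(q),'rel centre',((np.median(q,0)-p)*1000).round(1),rect(q)[:2])
    return f
E
python3 - <<'E'
from meas import *
f=tipfit(); save(f,'w9.png'); print(pose()[0],ctrl.sense()['width'])
E
```

```text
n 735 zmin rel -92.81230785798117
-97.5 5 rel centre [ -0.8   0.  -90.7] (array([419.7, 194.8]), [1.2, 2.3])
-85.0 40 rel centre [ -2.2  -0.3 -77.7] (array([418.9, 195.2]), [2.7, 7.0])
-72.5 57 rel centre [ -2.7  -0.5 -66. ] (array([418.5, 194.8]), [3.1, 8.5])
-60.0 81 rel centre [ -3.4   0.1 -53.5] (array([417.9, 195.1]), [3.7, 10.0])
-47.5 133 rel centre [ -3.8   0.1 -40.4] (array([418.2, 195.2]), [5.5, 11.7])
-35.0 164 rel centre [ -3.9   0.1 -28.5] (array([418.1, 195.2]), [5.3, 12.1])
-22.5 215 rel centre [ -4.    0.6 -16. ] (array([417.5, 195.7]), [4.6, 11.4])
[420.51585277 195.14017854 199.04120664] 0.12106747564310316
```

View pics/w9.png

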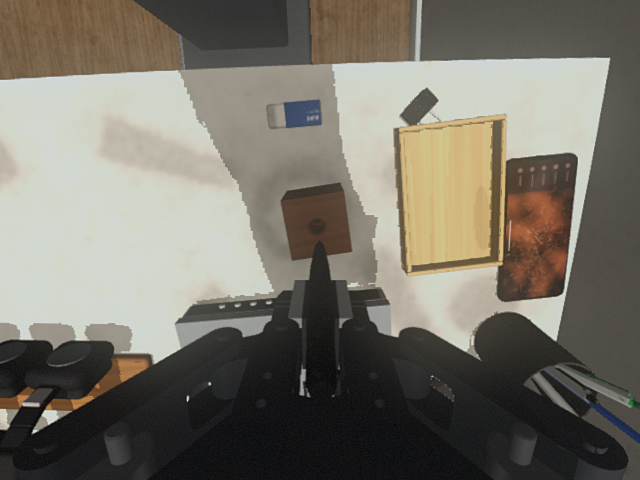

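Emit:
{"fn": "send_rows", "kwargs": {"steps": [[-1,-2,-0.5,0,0],[-1,-2.5,-0.6,0,0],[-1,-2.5,-0.7,0,0],[-1,-2.5,-0.7,0,0],[-1,-2.5,-0.6,0,0],[-1,-1.6,-0.45,0,0],[-1,0,0,2,0],[-1,0,0,2,0],[-1,0,0,0.6,0],[-1,0,0,0,0],[-1,0,0,0,0]]}}

```text
t: 33.2
position: [0.5558, 0.1554, 0.1544]
tool_rot: [[-0.999, 0.032, 0.0], [0.032, 0.999, 0.0], [-0.0, 0.0, -1.0]]
ft_force: [-0.0, 0.4, 0.6]
width: 0.123
grip_force: 29.1
```

```bash
python3 - <<'E'
from meas import *
f=tipfit(); im=f['image'].copy(); goto(555.5,155.3,130.4,178.2)
uv=proj(f,pose()[0]/1000+[-.0003,0,-.0933]); b=proj(f,[[.5552,.1553,.041]]); print(uv,b)
u,v=b[0].astype(int); cv2.imwrite('pics/w10.png',cv2.resize(im[v-60:v+60,u-80:u+80,::-1],None,fx=4,fy=4))
E
```

```text
n 3990 zmin rel -109.99986460480996
-110.0 3249 rel centre [  -3.9    0.8 -109. ] (array([555.6, 155.8]), [58.9, 59.3])
-97.5 5 rel centre [ -1.6   0.  -88.4] (array([554.6, 155.5]), [1.2, 2.7])
-85.0 42 rel centre [ -2.2  -0.3 -77.2] (array([554.3, 155. ]), [2.9, 7.6])
-72.5 60 rel centre [ -3.    0.1 -65.5] (array([553.4, 155.1]), [3.3, 8.5])
-60.0 81 rel centre [ -3.4  -0.5 -53.2] (array([553.3, 155.3]), [3.7, 10.0])
-47.5 131 rel centre [ -3.9   0.1 -40.6] (array([553.6, 155.6]), [5.3, 11.7])
-35.0 167 rel centre [ -4.1   0.1 -28.7] (array([553.4, 155.5]), [5.6, 12.1])
-22.5 209 rel centre [ -4.2   0.1 -16.1] (array([552.8, 155.9]), [4.3, 11.3])
pose [556.  155.5 154.6] yaw 178.2 shift mm [ 0.6 -0.2 24.2] twist -0.0
[[320.02984662 240.84505942]] [[319.79383593 232.61202275]]
```

View pics/w10.png

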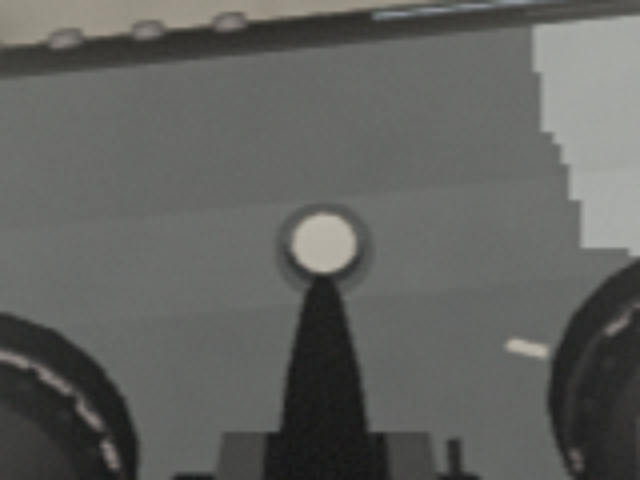

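The stylus tip sits directly over the white button (crop, 325,245), so I'll press.

Emit:
{"fn": "send_rows", "kwargs": {"steps": [[-1,0.05,0,1,0],[-1,0,0,0.6,0],[-1,0,0,0.4,0],[-1,0,0,0.2,0],[-1,0,0,0.15,0],[-1,0,0,0.1,0],[-1,0,0,0.1,0],[-1,0,0,0,0],[-1,0,0,0,0]]}}

```text
t: 34.15
position: [0.5555, 0.1554, 0.1287]
tool_rot: [[-0.999, 0.032, 0.001], [0.032, 0.999, 0.0], [-0.001, 0.0, -1.0]]
ft_force: [0.4, -0.2, 6.7]
width: 0.123
grip_force: 29.8
```

Emit:
{"fn": "send_rows", "kwargs": {"steps": [[-1,0,0,0.05,0],[-1,0,0,0,0],[-1,0,0,0,0],[-1,0,0,0,0],[-1,0,0,0,0],[-1,0,0,0,0],[-1,0,0,0,0],[-1,0,0,0,0],[-1,0,0,0,0],[-1,0,0,0,0],[-1,0,0,0,0],[-1,0,0,0,0]]}}

```text
t: 35.35
position: [0.5556, 0.1554, 0.1284]
tool_rot: [[-0.999, 0.032, 0.001], [0.032, 0.999, 0.0], [-0.001, 0.0, -1.0]]
ft_force: [1.0, 0.3, 8.3]
width: 0.125
grip_force: 30.0
```

Emit:
{"fn": "send_rows", "kwargs": {"steps": [[-1,0,0,0,0],[-1,0,0,0,0],[-1,0,0,0,0],[-1,0,0,0,0],[-1,0,0,0,0],[-1,0,0,0,0],[-1,0,0,0,0],[-1,0,0,0,0],[-1,0,0,0,0],[-1,0,0,0,0],[-1,0,0,0,0],[-1,0,0,0,0]]}}

```text
t: 36.55
position: [0.5556, 0.1554, 0.1284]
tool_rot: [[-0.999, 0.032, 0.001], [0.032, 0.999, 0.0], [-0.001, 0.0, -1.0]]
ft_force: [-1.1, -0.7, 7.6]
width: 0.119
grip_force: 30.0
```

Emit:
{"fn": "send_rows", "kwargs": {"steps": [[-1,0,0,0,0],[-1,0,0,0,0],[-1,0,0,0,0],[-1,0,0,0,0],[-1,0,0,0,0],[-1,0,0,0,0],[-1,0,0,0,0],[-1,0,0,0,0],[-1,0,0,0,0],[-1,0,0,0,0],[-1,0,0,0,0],[-1,0,0,0,0]]}}

```text
t: 37.75
position: [0.5556, 0.1554, 0.1284]
tool_rot: [[-0.999, 0.032, 0.001], [0.032, 0.999, 0.0], [-0.001, 0.0, -1.0]]
ft_force: [-0.8, -0.7, 8.6]
width: 0.122
grip_force: 30.0
```

```bash
python3 - <<'E'
from meas import *
f=grab('side'); im=f['image']; np.save('pics/sidepress.npy',im)
b=proj(f,[[.515,.157,.025]])[0].astype(int); print(b)
f=grab('wrist'); cv2.imwrite('pics/w11.png',f['image'][150:420,100:560,::-1]); print(pose()[0])
E
```

```text
[380 268]
[555.58597006 155.40721156 128.43083963]
```

View pics/w11.png

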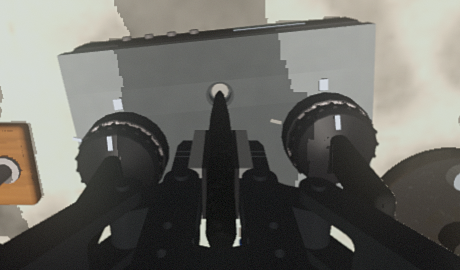

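Emit:
{"fn": "send_rows", "kwargs": {"steps": [[-1,0,0,-0.5,0],[-1,0,0,-1.5,0],[-1,0,0,-2.5,0],[-1,0,0,-2.5,0],[-1,2.2,0.5,0,0],[-1,2.5,0.6,0,0],[-1,2.5,0.6,0,0],[-1,2.5,0.6,0,0],[-1,2.5,0.6,0,0],[-1,1.4,0.5,0,0],[-1,0,0,0,0],[-1,0,0,0,0]]}}

```text
t: 39.05
position: [0.4211, 0.1938, 0.198]
tool_rot: [[-0.999, 0.032, 0.001], [0.032, 0.999, 0.0], [-0.001, 0.0, -1.0]]
ft_force: [-0.3, -0.1, -0.3]
width: 0.122
grip_force: 29.2
```

```bash
python3 - <<'E'
from meas import *
f=tipfit(); im=f['image']; P=cloud(f); g=im.astype(int).sum(2)
print(pose()[0])
c=proj(f,[[.4222,.1929,.058]])[0]; print('expect px',c); u,v=c.astype(int)
w=im[v-60:v+60,u-80:u+80]
hsv=cv2.cvtColor(im,cv2.COLOR_RGB2HSV)
top=(abs(P[...,2]-.058)<.004)&(np.hypot(P[...,0]-.422,P[...,1]-.193)<.05); print('blocktop',rect(P[top]))
sub=np.zeros(g.shape,bool); sub[v-14:v+10,u-16:u+16]=True
th=np.median(g[top])*.62; m=(sub&(g<th)).astype(np.uint8)
n,l,st,cc=cv2.connectedComponentsWithStats(m)
for i in range(1,n):
    if st[i,4]>15: print(st[i],cc[i],onplane(f,cc[i],.058))
a=cv2.resize(w[:,:,::-1],None,fx=3,fy=3)
old=cv2.imread('pics/w9.png')[255:330,170:400]; new=im[255:330,170:400,::-1]
cv2.imwrite('pics/w12.png',np.vstack([a[:, :460],cv2.resize(old,(460,150)),cv2.resize(new,(460,150))])[:600])
E
```

```text
n 739 zmin rel -96.9689640463304
-97.5 6 rel centre [ -1.3   0.2 -88.9] (array([420., 194.]), [2.1, 2.6])
-85.0 41 rel centre [ -2.4   0.2 -77.4] (array([419.4, 193.7]), [3.0, 7.1])
-72.5 59 rel centre [ -3.1   0.3 -65.2] (array([419.3, 193.5]), [3.5, 8.6])
-60.0 81 rel centre [ -3.7   0.3 -53.3] (array([418.9, 193.8]), [3.9, 10.1])
-47.5 126 rel centre [ -4.    0.3 -40.8] (array([418.5, 194. ]), [4.4, 10.9])
-35.0 171 rel centre [ -4.1   0.3 -28.5] (array([418.8, 193.8]), [5.4, 12.2])
-22.5 210 rel centre [ -4.3   0.8 -15.9] (array([417.8, 194.4]), [4.1, 11.3])
[421.34544677 193.68856637 197.86938275]
expect px [318.94970975 226.10109192]
blocktop (array([422.2, 192.4]), [56.3, 56.5], np.float32(6.9))
```

View pics/w12.png

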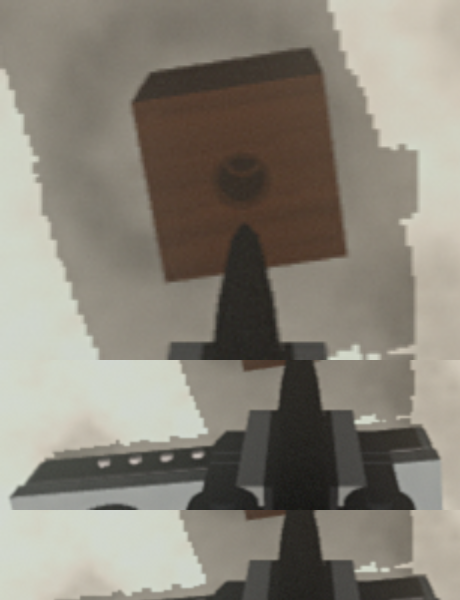

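The tip is just short of the block hole, which is at (241,178) in the crop. I'll correct by about 1.6 mm and insert it.

Emit:
{"fn": "send_rows", "kwargs": {"steps": [[-1,-0.06,-0.16,0,0],[-1,0,0,1.5,0],[-1,0,0,1.5,0],[-1,0,0,1,0],[-1,0,0,1,0],[-1,0,0,1,0],[-1,0,0,0,0],[-1,0,0,0,0]]}}

```text
t: 39.9
position: [0.421, 0.1921, 0.1379]
tool_rot: [[-0.999, 0.032, -0.0], [0.032, 0.999, -0.0], [0.0, -0.0, -1.0]]
ft_force: [-0.2, 0.3, -0.0]
width: 0.123
grip_force: 29.1
```

Emit:
{"fn": "send_rows", "kwargs": {"steps": [[-1,-0.04,0,0.8,0],[-1,0,0,0.8,0],[-1,0,0,0.7,0],[-1,0,0,0.5,0],[-1,0,0,0.4,0],[-1,0,0,0,0],[-1,0,0,0,0]]}}

```text
t: 40.6
position: [0.4214, 0.1921, 0.1058]
tool_rot: [[-0.999, 0.032, 0.0], [0.032, 0.999, 0.0], [-0.0, 0.0, -1.0]]
ft_force: [0.7, -0.1, -0.3]
width: 0.123
grip_force: 29.1
```

Emit:
{"fn": "send_rows", "kwargs": {"steps": [[-1,0,0,0.2,0],[-1,0,0,0.2,0],[-1,0,0,0,0],[0,0,0,0,0],[0,0,0,0,0],[0,0,0,0,0],[0,0,0,0,0],[0,0,0,0,0]]}}

```text
t: 41.4
position: [0.4213, 0.1921, 0.1018]
tool_rot: [[-0.999, 0.032, 0.0], [0.032, 0.999, -0.0], [-0.0, -0.0, -1.0]]
ft_force: [0.1, 0.8, 0.1]
width: 0.5
grip_force: 0.0
```

Emit:
{"fn": "send_rows", "kwargs": {"steps": [[0,0,0,-2,0],[0,0,0,-3,0],[0,0,0,-3,0],[0,0,0,-3,0],[0,0,0,-2,0],[1,3,2,0,0],[1,3,2,0,0],[1,0,0,0,0],[1,0,0,0,0]]}}

```text
t: 42.3
position: [0.3624, 0.2343, 0.232]
tool_rot: [[-1.0, 0.031, 0.001], [0.031, 1.0, 0.0], [-0.001, 0.0, -1.0]]
ft_force: [0.5, -0.2, -0.2]
width: 1.002
grip_force: 0.0
```

```bash
python3 - <<'E'
from meas import *
f=grab('wrist'); P=cloud(f); print(pose())
near=(np.hypot(P[...,0]-.421,P[...,1]-.193)<.04)
for lo,hi in((.15,.17),(.1,.11),(.065,.075)):
    Q=P[near&(P[...,2]>lo)&(P[...,2]<hi)]
    if len(Q)>5: print(lo,len(Q),np.median(Q,0).round(4),rect(Q)[:2],Q[:,2].max())
save(f,'w13.png')
f=grab('top'); P=cloud(f); np.savez('pics/t13.npz',P=P,im=f['image'])
for Q,c,_ in comps(P,.13,.148,20):
    if .5<np.median(Q[:,0])<.65: print('ant',c,rect(Q),Q[:,2].max(),len(Q))
for Q,c,_ in comps(P,.043,.050,1000): print('box',c,rect(Q),np.median(Q[:,2]))
for Q,c,_ in comps(P,.157,.175,40):
    if Q[:,1].mean()<0: print('hung',rect(Q))
old=np.load('pics/top0.npz')['im']
a=np.hstack([cv2.resize(x[190:275,180:310,::-1],None,fx=3,fy=3) for x in (old,f['image'])]); cv2.imwrite('pics/t13.png',a)
E
```

```text
(array([362.88827592, 234.02573131, 231.85076316]), array([[-9.99500156e-01,  3.16108209e-02,  4.40670211e-04],
       [ 3.16108278e-02,  9.99500253e-01,  8.61642468e-06],
       [-4.40177615e-04,  2.25420679e-05, -9.99999903e-01]]), np.float64(178.18853103710939))
0.15 178 [0.4207 0.1981 0.1568] (array([422.2, 198.1]), [9.0, 9.7]) 0.1589464897340761
0.1 73 [0.418  0.1967 0.1054] (array([419.7, 196.2]), [5.8, 11.8]) 0.10985222819519563
0.065 43 [0.4173 0.1948 0.0704] (array([418.2, 194.9]), [3.7, 10.9]) 0.0749578020881293
ant [334. 202.] (array([627. , -38.6]), [12.7, 20.8], np.float32(89.0)) 0.147996182366547 57
ant [365. 204.] (array([ 625.4, -100.3]), [13.4, 37.7], np.float32(89.8)) 0.1478263264348536 63
ant [399. 206.] (array([ 622.1, -169.6]), [12.2, 39.5], np.float32(91.4)) 0.147957739932147 46
ant [432. 207.] (array([ 621.9, -240.5]), [14.8, 37.4], np.float32(91.3)) 0.14797104548725737 78
ant [460. 208.] (array([ 618.7, -299.5]), [12.2, 15.6], np.float32(95.3)) 0.14759256425056289 40
ant [274. 216.] (array([595.6,  84.5]), [9.8, 26.0], np.float32(1.8)) 0.14736478912543438 63
a
[... 468 characters left out ...]
3
ant [379. 229.] (array([ 572.7, -130.1]), [16.7, 21.1], np.float32(97.8)) 0.1479917885975781 75
ant [446. 232.] (array([ 569.2, -270.1]), [13.6, 21.1], np.float32(84.1)) 0.14696755851417187 67
box [489.  17.] (array([1117.9, -390.4]), [111.5, 160.6], np.float32(44.4)) 0.04551050879700402
box [243. 234.] (array([579.3, 157.4]), [131.4, 222.3], np.float32(94.0)) 0.045855958583369216
hung (array([624.9, -64.1]), [30.0, 77.1], np.float32(177.9))
hung (array([ 624. , -133.3]), [29.5, 73.8], np.float32(179.0))
hung (array([ 621.3, -202.9]), [30.1, 77.7], np.float32(179.6))
hung (array([ 619.4, -272.2]), [30.5, 75.6], np.float32(178.5))
hung (array([100.4, -48.2]), [9.5, 70.6], np.float32(102.2))
```

View pics/w13.png

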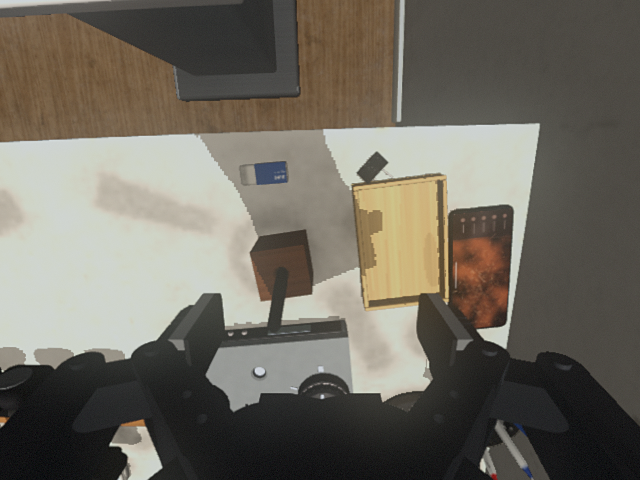

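The stylus is back in its block, leaning at (278,300), with its top at 159 mm. I'll check numerically whether the front panel display changed.

```bash
python3 - <<'E'
import cv2,numpy as np
for n,(v0,v1,u0,u1) in {'w8':(276,296,205,392),'w9':(290,330,180,390),'w13':(316,340,220,350)}.items():
    im=cv2.imread(f'pics/{n}.png')[v0:v1,u0:u1]; h=cv2.cvtColor(im,cv2.COLOR_BGR2HSV)
    m=(h[...,1]>70)&(h[...,2]>70); print(n,m.sum(),[ (int(a[1]+u0),int(a[0]+v0),im[tuple(a)][::-1].tolist()) for a in np.argwhere(m)[:8]])
a=cv2.imread('pics/w8.png')[270:300,200:400]; b=cv2.imread('pics/w13.png')[312:342,205:405]
cv2.imwrite('pics/cmp.png',cv2.resize(np.vstack([a,b]),None,fx=4,fy=5,interpolation=cv2.INTER_CUBIC))
E
```

```text
w8 0 []
w9 0 []
w13 0 []
```

View pics/cmp.png

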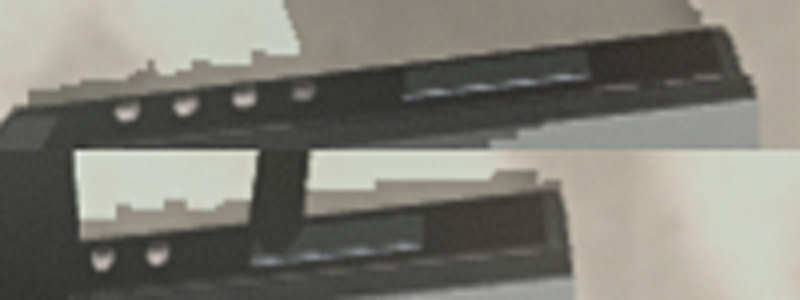

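Emit:
{"fn": "send_rows", "kwargs": {"steps": [[1,-2.6,-1.6,0,0],[1,-2.6,-1.6,0,0],[1,-2.6,-1.6,0,0],[1,-2.6,-1.6,0,0],[1,-2.6,-1.6,0,0],[1,-2.6,-1.6,0,0],[1,-2.6,-1.6,0,0],[1,-2.7,-1.6,0,0],[1,-2.7,-1.4,0,-5.3],[1,0,0,1,0],[1,0,0,0,0],[1,0,0,0,0]]}}

```text
t: 43.6
position: [0.5934, 0.0844, 0.2215]
tool_rot: [[-0.998, -0.059, -0.001], [-0.059, 0.998, 0.0], [0.001, 0.0, -1.0]]
ft_force: [-0.1, 0.3, -0.0]
width: 0.999
grip_force: 0.0
```

```bash
cat >> meas.py <<'E'
def ant(x,y,z0=0.046,r=.045):
    f=grab('wrist'); P=cloud(f); near=np.hypot(P[...,0]-x/1000,P[...,1]-y/1000)<r
    for a,b,n in((.093,.1005,'top'),(.05,.085,'paddle'),(.0265,.0335,'flange')):
        Q=P[near&(P[...,2]>z0+a)&(P[...,2]<z0+b)]
        if len(Q)>10: print(n,len(Q),rect(Q),np.percentile(Q[:,2],95).round(4)); 
        if n=='flange' and len(Q)>10: print('circle',np.round(cv2.minEnclosingCircle((Q[:,:2]*1000).astype(np.float32))[0],1),cv2.minEnclosingCircle((Q[:,:2]*1000).astype(np.float32))[1])
    print(pose()[0].round(1),pose()[2].round(1)); return f
E
python3 - <<'E'
from meas import *
f=ant(595,84); save(f,'w14.png')
E
```

```text
top 485 (array([596.4,  83.9]), [10.1, 24.9], np.float32(3.5)) 0.1442
paddle 157 (array([586. ,  83.4]), [4.3, 10.9], np.float32(94.4)) 0.1296
flange 1781 (array([595.7,  83.8]), [49.8, 52.9], np.float32(93.0)) 0.077
circle [596.4  84. ] 26.872880935668945
[593.4  84.6 222. ] -176.6
```

Emit:
{"fn": "send_rows", "kwargs": {"steps": [[1,-0.3,-0.08,2,0],[1,0,0,2.5,0],[1,0,0,2.5,0],[1,0,0,2.5,0],[1,0,0,1.7,0],[1,0,0,1,0],[1,0,0,0,0],[-1,0,0,0,0],[-1,0,0,0,0],[-1,0,0,0,0],[-1,0,0,0,0],[-1,0,0,0,0]], "grip_force": 60}}

```text
t: 44.85
position: [0.5971, 0.0839, 0.1]
tool_rot: [[-0.998, -0.06, 0.0], [-0.06, 0.998, -0.0], [-0.0, -0.0, -1.0]]
ft_force: [0.1, 0.3, 0.6]
width: 0.145
grip_force: 0.0
```

Emit:
{"fn": "send_rows", "kwargs": {"steps": [[-1,0,0,0,0],[-1,0,0,0,0],[-1,0,0,0,0],[-1,0,0,0,0]]}}

```text
t: 45.25
position: [0.5972, 0.0838, 0.1001]
tool_rot: [[-0.998, -0.06, 0.001], [-0.06, 0.998, -0.0], [-0.001, -0.0, -1.0]]
ft_force: [-0.9, -1.0, 5.6]
width: 0.119
grip_force: 58.8
```

Emit:
{"fn": "send_rows", "kwargs": {"steps": [[-1,0,0,0,-6],[-1,0,0,0,-6],[-1,0,0,0,-6],[-1,0,0,0,-6],[-1,0,0,0,-6],[-1,0,0,0,-6]]}}

```text
t: 45.85
position: [0.5974, 0.0838, 0.1001]
tool_rot: [[-0.769, -0.639, 0.001], [-0.639, 0.769, 0.0], [-0.001, -0.001, -1.0]]
ft_force: [0.6, -0.1, 4.9]
width: 0.117
grip_force: 59.5
```

Emit:
{"fn": "send_rows", "kwargs": {"steps": [[-1,0,0,0,-6],[-1,0,0,0,-6],[-1,0,0,0,-6],[-1,0,0,0,-6],[-1,0,0,0,-6],[-1,0,0,0,-5],[-1,0,0,0,0],[-1,0,0,0,0]]}}

```text
t: 46.65
position: [0.5974, 0.0839, 0.1001]
tool_rot: [[-0.27, -0.963, 0.001], [-0.963, 0.27, 0.0], [-0.0, -0.001, -1.0]]
ft_force: [0.8, 0.4, 6.0]
width: 0.117
grip_force: 59.6
```

```bash
python3 - <<'E'
from meas import *
s=ctrl.sense(); print(s['torque'],s['ft_force'],pose()[2]+360,s['width'])
ant(597,84)
E
```

```text
[ 0.09794975 -0.14378719  0.04852634] [0.84621927 0.37250691 5.97078723] 254.3132450050913 0.11725081448560862
top 3164 (array([595.8,  83.4]), [27.2, 72.0], np.float32(164.1)) 0.1461
paddle 2665 (array([593.7,  74.9]), [6.9, 37.6], np.float32(164.9)) 0.1296
flange 3346 (array([594.2,  76.6]), [36.6, 52.7], np.float32(165.0)) 0.0768
circle [596.   83.6] 26.53553581237793
[597.4  83.9 100.1] -105.7
```

Emit:
{"fn": "send_rows", "kwargs": {"steps": [[-1,0,0,0,-1.5],[-1,0,0,0,-1.5],[-1,0,0,0,0],[-1,0,0,0,0]]}}

```text
t: 47.1
position: [0.5976, 0.0839, 0.1001]
tool_rot: [[-0.219, -0.976, 0.001], [-0.976, 0.219, 0.0], [-0.001, -0.001, -1.0]]
ft_force: [3.2, 1.6, 4.5]
width: 0.121
grip_force: 59.6
```

Emit:
{"fn": "send_rows", "kwargs": {"steps": [[-1,0,0,0,0.8],[-1,0,0,-0.5,0],[-1,0,0,-0.7,0],[-1,0,0,-1,0],[-1,0,0,-1,0],[-1,0,0,0,0],[-1,0,0,0,0]]}}

```text
t: 47.8
position: [0.597, 0.0839, 0.132]
tool_rot: [[-0.231, -0.973, 0.0], [-0.973, 0.231, 0.0], [-0.0, -0.0, -1.0]]
ft_force: [0.3, -0.1, -0.8]
width: 0.121
grip_force: 59.2
```

```bash
python3 - <<'E'
from meas import *
s=ctrl.sense(); print(s['torque'],s['ft_force'],pose()[2]+360,s['width'])
ant(597,84,.078)
f=grab('side'); u,v=proj(f,[[.597,.084,.1]])[0].astype(int); cv2.imwrite('pics/s15.png',cv2.resize(f['image'][v-70:v+70,u-90:u+90,::-1],None,fx=4,fy=4))
E
```

```text
[-0.03042021 -0.02440869 -0.0106453 ] [ 0.34243037 -0.14257588 -0.77129698] 256.65357980850257 0.12089565039314826
top 3206 (array([595.8,  83.2]), [27.4, 70.9], np.float32(166.1)) 0.1781
paddle 2674 (array([593.7,  74.7]), [6.8, 37.6], np.float32(166.7)) 0.1615
flange 3224 (array([594. ,  76.3]), [37.4, 52.6], np.float32(167.0)) 0.1086
circle [595.5  83.9] 26.479921340942383
[596.8  83.9 131.6] -103.3
```

Emit:
{"fn": "send_rows", "kwargs": {"steps": [[-1,0,0,-1,8],[-1,0,0,-1,8],[-1,0,0,-1,8],[-1,0,0,-1,8],[-1,0,0,-1,8],[-1,0,0,-1,8],[-1,0,0,-1,8],[-1,0,0,-1,8],[-1,0,0,-1,8],[-1,0,0,0,0]]}}

```text
t: 48.9
position: [0.5973, 0.0839, 0.2225]
tool_rot: [[-0.997, -0.079, 0.001], [-0.079, 0.997, -0.0], [-0.001, -0.0, -1.0]]
ft_force: [-0.1, 0.7, -1.0]
width: 0.121
grip_force: 59.2
```

Emit:
{"fn": "send_rows", "kwargs": {"steps": [[-1,2,2.5,0,0],[-1,2.2,2.9,0,0],[-1,2.3,2.9,0,0],[-1,2.3,2.9,0,0],[-1,2.3,2.9,0,0],[-1,2.3,2.9,0,0],[-1,2.3,2.9,0,0],[-1,2.3,2.9,0,0],[-1,2.1,2.8,0,0],[-1,0,0,0,0],[-1,0,0,0,0]]}}

```text
t: 50.0
position: [0.3754, 0.3229, 0.2212]
tool_rot: [[-0.996, -0.086, -0.0], [-0.086, 0.996, -0.0], [0.0, -0.0, -1.0]]
ft_force: [1.5, -0.2, -1.4]
width: 0.121
grip_force: 59.2
```

```bash
python3 - <<'E'
from meas import *
f=grab('wrist'); P=cloud(f); goto(375.8,323.2,59.5,184.7)
m=P[...,1]<.42
for Q,c,_ in comps(P,.017,.028,100,m): print('tray',c,rect(Q))
ant(pose()[0][0],pose()[0][1],pose()[0][2]/1000-.054)
E
```

```text
pose [375.9 322.4 221.3] yaw -175.2 shift mm [  0.    0.8 161.8] twist 0.1
tray [320. 194.] (array([375.8, 323.6]), [83.7, 100.2], np.float32(95.3))
tray [210. 232.] (array([406.5, 204.5]), [39.8, 79.1], np.float32(52.2))
tray [169. 314.] (array([515.2, 154.3]), [23.6, 220.1], np.float32(89.0))
tray [ 26. 378.] (array([627.4, -34.6]), [22.6, 23.7], np.float32(40.4))
tray [  9. 457.] (array([768.1, -82.4]), [18.9, 47.3], np.float32(138.2))
top 3187 (array([374.3, 322.5]), [27.1, 71.5], np.float32(94.4)) 0.2674
paddle 2674 (array([365.6, 321.8]), [6.6, 37.7], np.float32(95.3)) 0.251
flange 3295 (array([367.2, 322. ]), [37.4, 52.7], np.float32(94.9)) 0.198
circle [375.1 322.8] 26.574874877929688
[376.2 322.2 221.4] -175.3
```

Emit:
{"fn": "send_rows", "kwargs": {"steps": [[-1,0,0.08,2,0],[-1,0,0,3,0],[-1,0,0,3,0],[-1,0,0,3,0],[-1,0,0,2,0],[-1,0,0,1.5,0],[-1,0,0,1,0],[-1,0,0,0.4,0],[-1,0,0,0.2,0],[-1,0,0,0,0],[-1,0,0,0,0]]}}

```text
t: 51.2
position: [0.3762, 0.3237, 0.0613]
tool_rot: [[-0.997, -0.081, 0.001], [-0.081, 0.997, 0.001], [-0.001, 0.0, -1.0]]
ft_force: [-0.4, -0.6, -0.8]
width: 0.121
grip_force: 59.3
```

Emit:
{"fn": "send_rows", "kwargs": {"steps": [[-1,0,0,0.15,0],[-1,0,0,0.1,0],[-1,0,0,0,0],[-1,0,0,0,0]]}}

```text
t: 51.6
position: [0.3761, 0.3237, 0.0591]
tool_rot: [[-0.997, -0.081, 0.001], [-0.081, 0.997, 0.001], [-0.001, 0.001, -1.0]]
ft_force: [-2.6, -1.4, 10.9]
width: 0.124
grip_force: 61.1
```

Emit:
{"fn": "send_rows", "kwargs": {"steps": [[0.2,0,0,0,0],[0.2,0,0,0,0],[0.2,0,0,0,0],[0.2,0,0,0,0],[0.2,0,0,0,0],[0.2,0,0,-2,0],[0.2,0,0,-3,0],[0.2,0,0,-4,0],[0.2,0,0,-4,0],[0.2,0,0,-3,0]]}}

```text
t: 52.6
position: [0.376, 0.3236, 0.2207]
tool_rot: [[-0.997, -0.081, 0.001], [-0.081, 0.997, 0.001], [-0.001, 0.001, -1.0]]
ft_force: [0.5, 0.7, 0.7]
width: 0.599
grip_force: 0.0
```

Emit:
{"fn": "send_rows", "kwargs": {"steps": [[1,-2.5,-1.3,0,0],[1,-2.5,-1.4,0,0],[1,-2.5,-1.4,0,0],[1,-2.5,-1.4,0,0],[1,-2.5,-1.3,0,0],[1,-2.5,-1.4,0,0],[1,-2.6,-1.4,0,0],[1,-2.6,-1.3,0,1],[1,0,0,0,0],[1,0,0,0,0]]}}

```text
t: 53.6
position: [0.5861, 0.231, 0.2178]
tool_rot: [[-0.998, -0.063, -0.001], [-0.063, 0.998, -0.0], [0.001, -0.0, -1.0]]
ft_force: [-0.4, -0.1, 0.1]
width: 1.002
grip_force: 0.0
```

```bash
python3 - <<'E'
from meas import *
ant(586,232)
f=grab('top'); P=cloud(f)
near=np.hypot(P[...,0]-.376,P[...,1]-.323)<.05
for a,b in((.093,.11),(.031,.039)):
    Q=P[near&(P[...,2]>a)&(P[...,2]<b)]; print('tray ant',rect(Q),np.percentile(Q[:,2],95),len(Q))
E
```

```text
top 502 (array([587. , 231.6]), [10.7, 25.8], np.float32(3.2)) 0.1442
paddle 154 (array([575.9, 231.1]), [4.6, 11.0], np.float32(95.8)) 0.1293
flange 1833 (array([587.2, 232.2]), [51.5, 51.7], np.float32(15.7)) 0.0769
circle [587.  231.8] 26.860044479370117
[585.6 231.3 218.1] -176.3Traceback (most recent call last):
  File "<stdin>", line 6, in <module>
    return _quantile_unchecked(
        a, q, axis, out, overwrite_input, method, keepdims, weights)
    return _ureduce(a,
                    func=_quantile_ureduce_func,
    ...<5 lines>...
                    overwrite_input=overwrite_input,
                    method=method)
    r = func(a, **kwargs)
    result = _quantile(arr,
                       quantiles=q,
    ...<2 lines>...
                       out=out,
                       weights=wgt)
    slices_having_nans = np.isnan(arr[-1, ...])
                                  ~~~^^^^^^^^^
IndexError: index -1 is out of bounds for axis 0 with size 0
```

Emit:
{"fn": "send_rows", "kwargs": {"steps": [[1,-0.12,0.03,2,0],[1,0,0,2.5,0],[1,0,0,2.5,0],[1,0,0,2.5,0],[1,0,0,1.5,0],[1,0,0,0.8,0],[1,0,0,0,0],[-1,0,0,0,0],[-1,0,0,0,0],[-1,0,0,0,0],[-1,0,0,0,0],[-1,0,0,0,0]]}}

```text
t: 54.9
position: [0.5873, 0.2317, 0.1005]
tool_rot: [[-0.998, -0.064, 0.0], [-0.064, 0.998, 0.0], [-0.0, 0.0, -1.0]]
ft_force: [0.8, 0.9, -0.2]
width: 0.145
grip_force: 0.0
```

Emit:
{"fn": "send_rows", "kwargs": {"steps": [[-1,0,0,0,0],[-1,0,0,0,0],[-1,0,0,0,0],[-1,0,0,0,0]]}}

```text
t: 55.3
position: [0.5874, 0.2317, 0.1005]
tool_rot: [[-0.998, -0.064, 0.001], [-0.064, 0.998, 0.0], [-0.001, -0.0, -1.0]]
ft_force: [-0.5, -0.3, 6.0]
width: 0.117
grip_force: 58.8
```

Emit:
{"fn": "send_rows", "kwargs": {"steps": [[-1,0,0,0,-6],[-1,0,0,0,-6],[-1,0,0,0,-6],[-1,0,0,0,-6],[-1,0,0,0,-6],[-1,0,0,0,-6],[-1,0,0,0,-6],[-1,0,0,0,-6],[-1,0,0,0,-6],[-1,0,0,0,-6],[-1,0,0,0,-6],[-1,0,0,0,-4]]}}

```text
t: 56.5
position: [0.5874, 0.2318, 0.1006]
tool_rot: [[-0.277, -0.961, 0.001], [-0.961, 0.277, 0.0], [-0.0, -0.0, -1.0]]
ft_force: [-0.7, 0.1, 5.5]
width: 0.124
grip_force: 59.5
```

Emit:
{"fn": "send_rows", "kwargs": {"steps": [[-1,0,0,0,-2],[-1,0,0,0,-1],[-1,0,0,0,0],[-1,0,0,0,0]]}}

```text
t: 56.9
position: [0.5875, 0.2318, 0.1005]
tool_rot: [[-0.232, -0.973, 0.001], [-0.973, 0.232, 0.0], [-0.001, -0.001, -1.0]]
ft_force: [1.6, 1.2, 4.6]
width: 0.119
grip_force: 59.4
```

```bash
python3 - <<'E'
from meas import *
s=ctrl.sense(); print(s['torque'],s['ft_force'],pose()[2]+360,s['width'],pose()[0])
E
```

```text
[ 0.32794276 -0.2924449  -0.01164915] [1.55332952 1.24485064 4.63379402] 256.6136025391687 0.11947191066616167 [587.54667573 231.81039786 100.54856573]
```

Emit:
{"fn": "send_rows", "kwargs": {"steps": [[-1,0,0,0,0.8],[-1,0,0,-0.5,0],[-1,0,0,-0.7,0],[-1,0,0,-1,0],[-1,0,0,-1,0],[-1,0,0,0,0],[-1,0,0,0,0]]}}

```text
t: 57.6
position: [0.5872, 0.2317, 0.1326]
tool_rot: [[-0.244, -0.97, 0.0], [-0.97, 0.244, 0.0], [-0.0, -0.0, -1.0]]
ft_force: [-0.5, 0.1, -0.7]
width: 0.121
grip_force: 58.8
```

Emit:
{"fn": "send_rows", "kwargs": {"steps": [[-1,0,0,-1,8],[-1,0,0,-1,8],[-1,0,0,-1,8],[-1,0,0,-1,8],[-1,0,0,-1,8],[-1,0,0,-1,8],[-1,0,0,-1,8],[-1,0,0,-1,8],[-1,0,0,-2,7],[-1,0,0,0,0],[-1,0,0,0,0]]}}

```text
t: 58.7
position: [0.5872, 0.2317, 0.2316]
tool_rot: [[-0.996, -0.088, -0.0], [-0.088, 0.996, -0.0], [0.0, -0.0, -1.0]]
ft_force: [0.9, -0.3, -1.2]
width: 0.122
grip_force: 58.8
```

```bash
python3 - <<'E'
from meas import *
p=pose()[0]; ant(p[0],p[1],p[2]/1000-.0545)
f=grab('top'); P=cloud(f)
near=np.hypot(P[...,0]-.376,P[...,1]-.323)<.05
for a,b in((.093,.11),(.031,.039)):
    Q=P[near&(P[...,2]>a)&(P[...,2]<b)]
    if len(Q): print('tray ant',rect(Q),np.percentile(Q[:,2],95),len(Q))
goto(441.8,329.3,59.5,184.7)
E
```

```text
top 2997 (array([585.5, 232.1]), [27.0, 70.5], np.float32(95.3)) 0.2772
paddle 2634 (array([576.7, 231. ]), [7.0, 37.5], np.float32(94.6)) 0.2609
flange 3304 (array([578.9, 231.3]), [37.0, 51.8], np.float32(95.1)) 0.2078
circle [585.4 231.7] 26.480051040649414
[586.9 231.6 231.3] -175.0
pose [586.8 231.5 231.1] yaw -175.0 shift mm [135.7 110.1 171.8] twist 0.3
```

Emit:
{"fn": "send_rows", "kwargs": {"steps": [[-1,2,1.6,0,0],[-1,2.3,1.9,0,0],[-1,2.3,1.9,0,0],[-1,2.4,1.9,0,0],[-1,2.3,1.9,0,0],[-1,2.27,1.8,0,0],[-1,0,0,0,0.3],[-1,0,0,0,0],[-1,0,0,0,0]]}}

```text
t: 59.7
position: [0.4431, 0.3294, 0.2318]
tool_rot: [[-0.997, -0.08, -0.0], [-0.08, 0.997, -0.0], [0.0, -0.0, -1.0]]
ft_force: [0.3, -0.0, -1.3]
width: 0.123
grip_force: 58.8
```

```bash
python3 - <<'E'
from meas import *
f=grab('wrist'); P=cloud(f); save(f,'w16.png')
near=np.hypot(P[...,0]-.376,P[...,1]-.323)<.05
for a,b in((.093,.11),(.031,.039)):
    Q=P[near&(P[...,2]>a)&(P[...,2]<b)]
    if len(Q): print('tray ant',rect(Q),np.percentile(Q[:,2],95),len(Q))
goto(441.8,329.3,60,184.7)
E
```

```text
tray ant (array([375.8, 324.3]), [10.4, 24.9], np.float32(4.2)) 0.10328013078772666 411
tray ant (array([375.9, 323.9]), [52.6, 54.1], np.float32(11.9)) 0.035714038958709796 1764
pose [443.2 329.3 231.8] yaw -175.4 shift mm [  1.3   0.2 171.8] twist -0.1
```

Emit:
{"fn": "send_rows", "kwargs": {"steps": [[-1,0.1,0,2,0],[-1,0,0,3,0],[-1,0,0,3,0],[-1,0,0,3,0],[-1,0,0,2.5,0],[-1,0,0,1.5,0],[-1,0,0,1,0],[-1,0,0,0.6,0],[-1,0,0,0.4,0],[-1,0,0,0.2,0],[-1,0,0,0,0],[-1,0,0,0,0]]}}

```text
t: 60.95
position: [0.4419, 0.3298, 0.0607]
tool_rot: [[-0.997, -0.08, 0.001], [-0.08, 0.997, 0.0], [-0.001, 0.0, -1.0]]
ft_force: [0.7, 0.1, -0.3]
width: 0.124
grip_force: 58.9
```

Emit:
{"fn": "send_rows", "kwargs": {"steps": [[-1,0,0,0.1,0],[-1,0,0,0.05,0],[-1,0,0,0,0],[0.2,0,0,0,0],[0.2,0,0,0,0],[0.2,0,0,0,0],[0.2,0,0,0,0],[0.2,0,0,0,0]]}}

```text
t: 61.75
position: [0.4416, 0.3297, 0.0587]
tool_rot: [[-0.997, -0.079, -0.0], [-0.079, 0.997, -0.0], [0.0, -0.0, -1.0]]
ft_force: [0.0, 0.5, -0.2]
width: 0.599
grip_force: 0.0
```

Emit:
{"fn": "send_rows", "kwargs": {"steps": [[0.2,0,0,-2,0],[0.2,0,0,-3,0],[0.2,0,0,-4,0],[0.2,0,0,-4,0],[0.2,0,0,-3,0],[0.2,0,-3,0,0],[0.2,0,-4,0,0],[0.2,0,-4,0,0],[0.2,0,-4,0,0],[0.2,0,-4,0,0],[0.2,0,-4,0,0],[0.2,0,0,0,0]]}}

```text
t: 62.95
position: [0.4602, 0.0969, 0.2189]
tool_rot: [[-0.997, -0.075, 0.0], [-0.075, 0.997, -0.001], [-0.0, -0.001, -1.0]]
ft_force: [-0.2, 1.4, 0.4]
width: 0.603
grip_force: 0.0
```

```bash
python3 - <<'E'
from meas import *
f=grab('top'); P=cloud(f); save(f,'t17.png'); print(pose()[0])
for Q,c,_ in comps(P,.093,.112,20):
    if Q[:,1].mean()>.25 and Q[:,0].mean()<.5: print('ant',rect(Q),np.percentile(Q[:,2],95))
for Q,c,_ in comps(P,.157,.175,40):
    if Q[:,1].mean()<0 and Q[:,0].mean()>.4: print('hung',rect(Q))
f=grab('side'); save(f,'s17.png')
E
```

```text
[460.11074588  98.62473494 218.89036971]
ant (array([332.4, 482. ]), [5.9, 525.0], np.float32(0.1)) 0.11104249106788647
ant (array([440.7, 331.2]), [11.0, 24.5], np.float32(178.9)) 0.10574863192761978
ant (array([375. , 325.4]), [10.7, 24.4], np.float32(2.7)) 0.1054775930741062
hung (array([627.9, -64. ]), [29.0, 75.9], np.float32(180.0))
hung (array([ 623.8, -133.6]), [30.4, 73.9], np.float32(177.8))
hung (array([ 621.2, -202.9]), [30.2, 77.1], np.float32(179.3))
hung (array([ 620.7, -271.9]), [30.3, 73.4], np.float32(178.2))
```

View pics/s17.png

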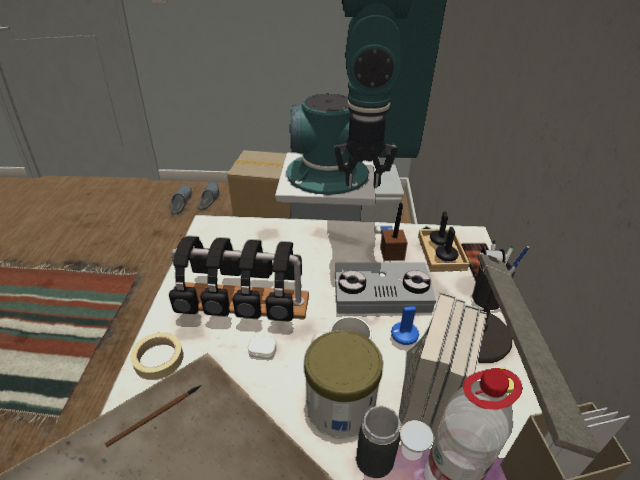

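The side view shows all four headphones on the rail (x from 185 to 285). Both antennas stand in the tray (440,240) and the sockets are empty. The stylus is in its block (395,235) and nothing else has moved.

```bash
python3 -c "
from workcell import ctrl
print(ctrl.job_done())"
```

```text
the job is handed in; nothing more can be done
None
```

The job is handed in: all four headphones hang on the bar, the standby button was held down for over 3 s (about 8 N; no off indicator was visible to confirm it), the stylus is back in its block, and both antennas were then turned out and stand upright in the tray.

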